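# Pack eyepieces and objective canisters into the locking carrier

### The arm

A 6-joint arm with a two-finger parallel gripper is mounted at the origin on a cart in front of the work surface, level with it; the furniture and walls round the work are solid. World frame = base frame: x ahead of the robot, y to its left, z up, the work surface at z = 0. Lengths are in m, angles in rad, forces in N, time in s.
With the tool pointing down it reaches from about 0.35 to 0.975 m from the base axis. Payload 4.9 kg.
Tool frame: the origin (TCP) lies on the front face of the gripper's body, between the roots of the fingers; the fingertips stand 73 mm ahead of it and the grasp point (between the pads) lies 54 mm ahead of it; z points along the fingers, y is the line along which they close (so a half turn about z gives the same grasp; the last joint's range is limited). The gripper opens to 85 mm and grips with 20 to 120 N. Pads are 22 mm wide; open, the fingers measure 114 mm over their backs; the gripper's body (76 mm by 85 mm) begins 54 mm behind the grasp point. The pads swing forward as they close: fully open they stand 13 mm farther back than shut.
Start: joints at [-1.308, 0.053, 1.613, -0, 1.476, -0.119], TCP at [0.233, -0.58, 0.304] pointing down, gripper open.
Joint ranges: [-3.01, 3.01], [-1.01, 2.22], [0.06, 2.58], [-1.02, 4.17], [0.09, 2.62], [-3.14, 3.14]. Speed limits (rad/s): [2.57, 2.57, 3.14, 3.14, 3.14, 3.14].

### API

Orientations are given as a rotation vector (axis times angle).
In Python, from station import status, imaging, order gives the robot as it stands.
- The arm moves only by the tool arm_command, never from a script. Its argument "increments" is a list of rows, each an object with "slide": the shift along the tool's x, y, z in m, a list of three; "spin": the turn about the tool's z in degrees; "gripper": the opening, from -1 (shut) to 1 (fully open). In form: [{"slide": [x, y, z], "spin": spin, "gripper": gripper}, ...]. A call has 1 to 8 rows; each row is the pose to reach, as a shift and turn from the pose commanded when the call began, along the tool's axes at that moment; what a row does not reach only later rows make up. A row lasts 1/12 s, in which the tool goes at most 41.7 mm and 7.16 degrees, less where a joint would pass 70% of its speed; a pose out of reach is approached as far as the arm can. A call with a gripper value outside its range is refused whole. The fingers move at their own pace and stop on an object; "newtons" is the grip in N (left out, the last holds). Time passes only in rows, so rows that repeat a pose let the fingers close. It gives the time, the measured TCP pose, the force, the opening and the grip force at its end, in the units of the state.
- status.get_obs(): the state, without advancing time (a new reading comes with each control period).
- imaging.get_image(name): name is "side" or "top"; returns a dict with "frame" (480x640x3 uint8, red, green, blue), "vfov" (degrees; the focal length in pixels is half the picture's height over the tangent of half this angle, whatever the lens; pixels are square), "cx", "cy" (the principal point, pixels), "view" (4x4, takes a point from world to camera coordinates). Camera axes: x right, y up, looking along -z (the intrinsics and any distortion apply to the point x, -y, -z); pixel columns grow to the right and rows downward; lengths in m; the calibration is good to about 2 mm. A picture is of the moment at which its call begins. There is no depth.
- order.finish_job(): hands the job in; it is judged then, once.
The state is a dict: "t": time; "q": joint angles; "dq": joint speeds; "effort": joint torques, N m; "tool_pos": TCP position; "tool_rot": TCP orientation; "contact_force": force on the tool from outside, world axes, zero at the start; "wrist_torque": the same for the moment, N m; "opening": finger opening in m; "grip_force": force on a finger pad.
Only numpy, scipy, OpenCV 4.12 (cv2) and the standard library are available. Lean on these libraries where they do the work, as an engineer would, in place of code of your own. Each camera call takes 0.05 s, during which the arm holds its last target. There are 200 camera calls.

### The job

Pack every eyepiece and objective canister that stands on the bench for transport: slide the carrier's lock bar fully open, take one square steel dish for each part off the top of the nested stack (one dish at a time, never lifting the next one along with it), seat each dish flat in its own bay of the carrier with one part standing upright in it, and then slide the lock bar fully shut. Leave the dishes you do not need nested together where they stand.

Things in the scene. Friction and masses are not known exactly. Their poses are not given: they have to be found in the camera images.
- carrier: Flat white carrier plate fixed to the bench, 104 mm wide (its x -41 to +63), 322 mm long (its y -126 to +196), 6 mm thick; origin on the bench under the middle bay, z up. Three bays in a row along its y, each a 56 mm square opening in a 5 mm high aluminium frame; the lock bar runs along its +x side, its top 16 mm above the bench, 49.5 mm from the bay centres.
- bay_1 (a point): Centre of the floor of the bay at the -y end of the row, 6 mm above the bench: where the underside of a dish rests. The row has an 88 mm pitch; axes as the carrier's. A seated dish has 3 mm play on each side; its rim is then 31 mm above the bench.
- bay_2 (a point): The same for the middle bay.
- bay_3 (a point): The same for the bay at the +y end, nearest the lock's grip.
- lock (a joint): Slide of the lock bar: 0 m fully shut, 0.036 m fully open (bar moved to the carrier's +y). Friction 1.5 N, no spring, a stop at each end. One 10 mm wide hooked tongue per bay, top 39 mm above the bench, reaching to 26 mm from the row's middle line. Shut, it stands 8 mm to +y of the bay centre, hooked 4 mm above the dish rim, so no dish passes; open, midway to the next bay.
- lock_grip (a point): Top centre of the lock's black upright grip, a plate 12 mm thick (carrier's x), 24 mm long (carrier's y), 34 mm tall, its top 50 mm above the bench and its centre 54 mm to +y of bay 3 (lock shut); moves with the lock bar. Pinch it from above across its thickness.
- microscope_front (a point): Front middle, at bench level, of the broad base of the fixed stereo microscope that stands between the carrier and the stack. From here it reaches 0.35 m to world +x and 0.16 m to either side in y, about 0.4 m tall with two eyepieces to the front: carry things past in front of it.
- dish_1: Square steel dish 1 of a nested stack of five (1 lowest, 5 top); 60 g, 25 mm tall; origin centre of underside, z up, x, y along sides. Lower 13 mm: 50 mm square (44 inside, floor 2.5); above it a 12 mm high band 58 mm square (53 inside). Nested dishes sit at a 13 mm pitch, 12 mm deep in the next with 1.5 mm play a side: fingertips lower than the 12 mm band grip the next dish too.
- dish_2: Square steel dish 2 of a nested stack of five (1 lowest, 5 top); 60 g, 25 mm tall; origin centre of underside, z up, x, y along sides. Lower 13 mm: 50 mm square (44 inside, floor 2.5); above it a 12 mm high band 58 mm square (53 inside). Nested dishes sit at a 13 mm pitch, 12 mm deep in the next with 1.5 mm play a side: fingertips lower than the 12 mm band grip the next dish too.
- dish_3: Square steel dish 3 of a nested stack of five (1 lowest, 5 top); 60 g, 25 mm tall; origin centre of underside, z up, x, y along sides. Lower 13 mm: 50 mm square (44 inside, floor 2.5); above it a 12 mm high band 58 mm square (53 inside). Nested dishes sit at a 13 mm pitch, 12 mm deep in the next with 1.5 mm play a side: fingertips lower than the 12 mm band grip the next dish too.
- dish_4: Square steel dish 4 of a nested stack of five (1 lowest, 5 top); 60 g, 25 mm tall; origin centre of underside, z up, x, y along sides. Lower 13 mm: 50 mm square (44 inside, floor 2.5); above it a 12 mm high band 58 mm square (53 inside). Nested dishes sit at a 13 mm pitch, 12 mm deep in the next with 1.5 mm play a side: fingertips lower than the 12 mm band grip the next dish too.
- dish_5: Square steel dish 5 of a nested stack of five (1 lowest, 5 top); 60 g, 25 mm tall; origin centre of underside, z up, x, y along sides. Lower 13 mm: 50 mm square (44 inside, floor 2.5); above it a 12 mm high band 58 mm square (53 inside). Nested dishes sit at a 13 mm pitch, 12 mm deep in the next with 1.5 mm play a side: fingertips lower than the 12 mm band grip the next dish too.
- eyepiece_a: Black eyepiece standing on its end, 34 mm diameter at its widest, 42 mm tall (straight-sided to the gripper), about 110 g; origin at the centre of its underside, z up. May be absent.
- eyepiece_b: Black eyepiece standing on its end, 34 mm diameter at its widest, 42 mm tall (straight-sided to the gripper), about 110 g; origin at the centre of its underside, z up. May be absent.
- canister_a: Black screw-top objective canister standing upright, 60 mm tall: lower 40 mm is 34 mm in diameter, the cap above it 38 mm; about 70 g; origin at the centre of its underside, z up. May be absent.
- canister_b: Black screw-top objective canister standing upright, 60 mm tall: lower 40 mm is 34 mm in diameter, the cap above it 38 mm; about 70 g; origin at the centre of its underside, z up. May be absent.

How it is judged:
By the outcome, as a careful person would: the job done as asked, in the order asked, and still so for the second after the job is handed in, with the robot touching nothing.
Of eyepiece_a, eyepiece_b, canister_a, canister_b only 2 to 3 are there at a start; the rules pass over those that are not, and their reading is None.
At some moment in a run one of eyepiece_a, eyepiece_b may be knocked a few centimetres aside while the robot is not near it.
It also fails if it takes over 210 s, if anything falls off the work surface, if the arm or the gripper's body presses on something with over 40 N, if the wrist force passes 120 N, or if a joint passes its speed limit or range.

## Working session

There is one attempt and no reset: what is moved stays moved. The work goes in short steps, Python scripts to look and compute and a tool call to move; the robot and the scene stay as the last step left them, time stands still between calls to the robot, and variables do not carry over. Pictures are saved under pics/ and viewed, at most 14 in all, crops included, and the job is handed in when it is done.

Besides the shell and the picture viewer there is one more tool, called after "Call:" as name(argument=value, ...), one argument or row to a line, values as JSON. arm_command: Moves the arm, as the interface text tells. Its arguments: {"type":"object","properties":{"increments":{"type":"array","items":{"type":"object","properties":{"slide":{"type":"array","items":{"type":"number"}},"spin":{"type":"number"},"gripper":{"type":"number"}}}},"newtons":{"type":"number"}},"required":["increments"]}

```bash
mkdir -p pics; ls
python3 - <<'E'
from station import status, imaging
import cv2,numpy as np
print(status.get_obs())
for n in("top","side"):
    d=imaging.get_image(n); cv2.imwrite(f"pics/{n}0.png",d["frame"][...,::-1])
    print({k:v for k,v in d.items() if k!="frame"})
E
```

```text
pics
{'t': 0.0, 'q': array([-1.30800502e+00,  5.33265231e-02,  1.61430583e+00, -3.08208755e-05,
        1.47601127e+00, -1.19004050e-01]), 'dq': array([-0.00023887, -0.00104363,  0.00017906, -0.00156412,  0.00039982,
       -0.00143061]), 'effort': array([-3.62129802e-03, -3.93690062e+01, -3.70174956e+01, -5.18339730e-04,
        7.14440772e-03, -1.00087848e-05]), 'tool_pos': array([ 0.23273247, -0.57953077,  0.30267462]), 'tool_rot': array([-3.08251620e+00, -5.95703687e-01,  2.79302051e-04]), 'contact_force': array([-0.28044819, -0.41828767,  0.38536684]), 'wrist_torque': array([ 0.01851305, -0.03467371,  0.00518873]), 'grip_force': 0.0, 'opening': 0.08574484619207548}
{'vfov': 51.177554506607535, 'cx': 324.3778224345753, 'cy': 240.66394912447367, 'view': array([[-0.01277353, -0.99985522,  0.01124198, -0.00186521],
       [ 0.99076858, -0.01113837,  0.1351057 , -0.52108909],
       [-0.13496092,  0.01286398,  0.99076741, -1.13347655],
       [ 0.        ,  0.        ,  0.        ,  1.        ]])}
{'vfov': 56.43710609297759, 'cx': 324.28678792662146, 'cy': 239.1844710007308, 'view': array([[-0.87044494, -0.49199373, -0.01636365,  0.46403934],
       [ 0.29265565, -0.54392913,  0.78644375, -0.20187922],
       [-0.39582606,  0.67976707,  0.61744511, -0.89309987],
       [ 0.        ,  0.        ,  0.        ,  1.        ]])}
```

View pics/top0.png

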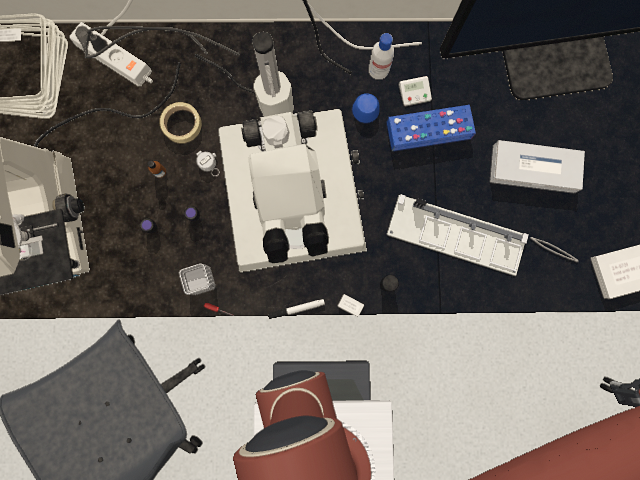

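View pics/side0.png

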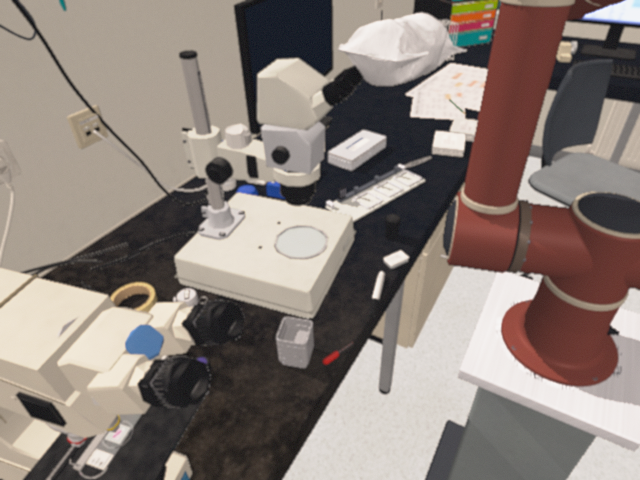

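The top view shows the stack at (197,280), the carrier around (458,235) with its grip end at the left, a black part at (390,284) and two purple-topped parts at (147,225) and (191,213). The side view shows the stack at (295,342) and the black part at (392,225). I'll take closer crops.

Run:
```python
import cv2,numpy as np
t=cv2.imread("pics/top0.png"); s=cv2.imread("pics/side0.png")
a=cv2.resize(t[185:310,375:555],(792,550),interpolation=cv2.INTER_CUBIC);cv2.imwrite("pics/c1.png",a)
b=cv2.resize(t[190:310,130:250],(400,400),interpolation=cv2.INTER_CUBIC)
c=cv2.resize(s[280:400,250:370],(400,400),interpolation=cv2.INTER_CUBIC)
cv2.imwrite("pics/c2.png",np.hstack([b,c]))
```

```text
(no output)
```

View pics/c1.png

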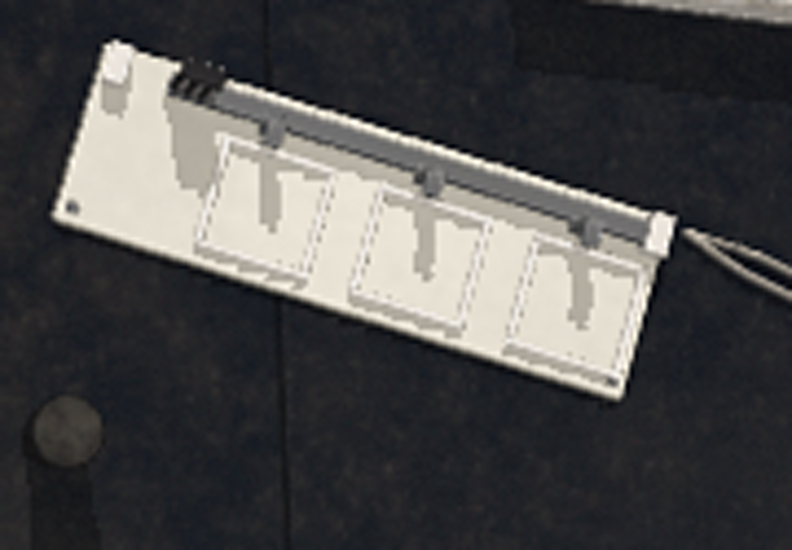

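View pics/c2.png

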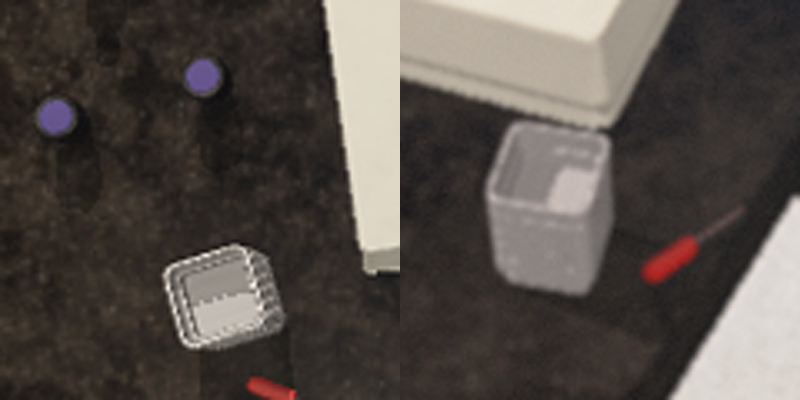

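The crops show three bay frames, with centres near crop (264,209), (421,259) and (578,307). The canister cap is at (68,432) in c1. In c2 the two eyepieces' purple tops are at (57,117) and (204,76), and the stack rim is around (215,297). That makes three parts, so three dishes.

```bash
cat > h.py <<'E'
import numpy as np,cv2
from station import status,imaging
def cam(n):
    d=imaging.get_image(n); d["f"]=240/np.tan(np.radians(d["vfov"])/2); d["img"]=d["frame"][...,::-1].copy(); return d
def ray(d,u,v):
    V=d["view"];R=V[:3,:3];c=-R.T@V[:3,3]
    return c,R.T@np.array([(u-d["cx"])/d["f"],-(v-d["cy"])/d["f"],-1.])
def plane(d,u,v,z):
    c,r=ray(d,u,v); return (c+r*(z-c[2])/r[2])[:2]
def proj(d,p):
    q=d["view"][:3,:3]@np.asarray(p,float)+d["view"][:3,3]
    return np.array([d["cx"]-d["f"]*q[0]/q[2],d["cy"]+d["f"]*q[1]/q[2]])
def blobs(m,lo=15):
    n,l,s,c=cv2.connectedComponentsWithStats(m.astype(np.uint8)); return [(c[i],s[i]) for i in range(1,n) if s[i,4]>=lo]
E
python3 - <<'E'
from h import *
np.set_printoptions(precision=4,suppress=True)
d=cam("top");s=cam("side");im=d["img"];hsv=cv2.cvtColor(im,cv2.COLOR_BGR2HSV)
m=cv2.inRange(hsv,(110,60,50),(150,255,255));m[:,:120]=0;m[:190]=0;m[300:]=0;m[:,230:]=0
print("eyep");[print(c,st[4],plane(d,*c,.042)) for c,st in blobs(m)]
# bays from crop centres
P=[]
for u,v in [(264,209.5),(421,259),(578,307)]:
    p=plane(d,375+u/4.4-.4,185+v/4.4-.4,.011);P.append(p)
print("bays3..1",P,np.linalg.norm(P[0]-P[1]),np.linalg.norm(P[1]-P[2]),np.degrees(np.arctan2(*(P[0]-P[2])[::-1]))-90)
# plate contour
g=cv2.cvtColor(im,cv2.COLOR_BGR2GRAY)
m=(g>95).astype(np.uint8);r=np.zeros_like(m);r[188:282,380:532]=m[188:282,380:532]
r=cv2.morphologyEx(r,cv2.MORPH_OPEN,np.ones((5,5)))
c=max(cv2.findContours(r,0,1)[0],key=cv2.contourArea)[:,0]
W=np.array([plane(d,*p,.006) for p in c]).astype(np.float32)
print("plate rect",cv2.minAreaRect(W)); 
# front edge line fit
q=np.array([proj(d,[*P[1],.006])])[0]
# stack
hull=cv2.convexHull
st=im[255:305,170:225];k=cv2.cvtColor(st,cv2.COLOR_BGR2GRAY)
cv2.imwrite("pics/st.png",np.hstack([cv2.resize(st,(440,400),interpolation=cv2.INTER_NEAREST),cv2.resize(s["img"][310:375,268:323],(340,400),interpolation=cv2.INTER_NEAREST)]))
# canister: two views
m=np.zeros_like(g);reg=g[270:300,375:405]
print(np.round(reg[::2,::2]))
E
```

```text
eyep
[190.3   212.225] 80 [0.5905 0.3035]
[146.325  224.5375] 80 [0.5625 0.4045]
bays3..1 [array([ 0.5418, -0.2724]), array([ 0.5137, -0.3567]), array([ 0.4865, -0.4406])] 0.08880762513039485 0.08820061059861867 -18.19161844744812
plate rect ((0.5368021130561829, -0.32783207297325134), (0.32654574513435364, 0.10655476152896881), 71.52493286132812)
[[32 33 30 35 35 33 35 36 32 30 31 32 31 32 29]
 [35 36 36 33 36 35 32 33 38 39 31 29 30 28 30]
 [40 37 36 34 35 38 32 31 32 33 29 30 29 29 31]
 [41 41 41 34 32 30 47 58 61 54 30 28 30 29 28]
 [39 34 39 38 27 54 49 55 62 59 56 29 30 29 28]
 [38 36 39 24 52 59 60 55 66 66 66 58 31 30 29]
 [34 36 37 20 60 57 59 60 59 62 62 57 35 33 31]
 [32 33 34 19 53 49 59 58 63 54 55 49 34 35 35]
 [32 33 34 22 32 55 51 47 55 59 49 43 35 31 34]
 [33 39 35 21 21 49 48 48 52 54 45 37 31 28 29]
 [39 36 39 27 26 19 29 42 42 29 33 34 31 29 35]
 [37 38 42 26 27 24 28 24 27 27 34 33 31 34 34]
 [41 38 46 26 28 28 23 24 28 28 26 31 33 37 37]
 [40 39 42 39 29 24 23 22 24 24 25 32 34 34 38]
 [38 38 41 35 26 25 23 26 24 24 26 31 32 33 34]]
```

View pics/st.png

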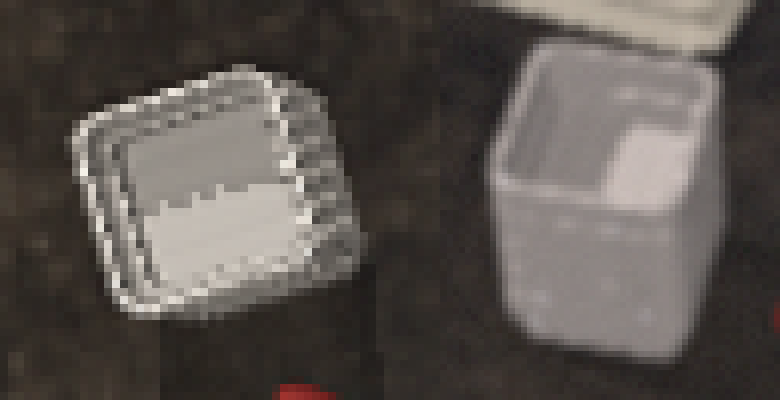

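The left panel shows the top dish rim with corners near (76,125), (264,62), (318,272) and (122,318), so a yaw of about +15°. The right panel shows the side-view rim corners at panel (100,38), (278,62), (232,212) and (55,178).

Run:
```python
from h import *
np.set_printoptions(precision=4,suppress=True)
d=cam("top");s=cam("side")
def quad(d,px,z):
    W=np.array([plane(d,u,v,z) for u,v in px]);A,B,C,D=W
    t=np.linalg.solve(np.c_[C-A,-(D-B)],B-A)[0]
    e=[B-A,C-D,A-D,B-C]; print("ctr",A+t*(C-A),"len",[np.linalg.norm(x) for x in e],"ang",[np.degrees(np.arctan2(x[1],x[0]))%90 for x in e])
quad(d,[(170+a/8-.5,255+b/8-.5) for a,b in [(76,125),(264,62),(318,272),(122,318)]],.077)
quad(s,[(268+a/6.18-.5,310+b/6.15-.5) for a,b in [(100,38),(278,62),(232,212),(55,178)]],.077)
# canister cap
g=cv2.cvtColor(d["img"],cv2.COLOR_BGR2GRAY);m=np.zeros_like(g);m[272:293,378:402]=g[272:293,378:402]>45
for c,st in blobs(m,40):print("can",c,st,plane(d,*c,.06),proj(s,[*plane(d,*c,.06),.06]))
h=s["img"]; cr=h[200:250,365:420]
# eyepieces seen from side? and carrier bay projections
gs=cv2.cvtColor(h,cv2.COLOR_BGR2GRAY);print(gs[206:246:2,378:410:2])
th=np.radians(-18.3);R=np.array([[np.cos(th),-np.sin(th)],[np.sin(th),np.cos(th)]]);o=np.array([.514,-.357])
for dd,n in((d,"top"),(s,"side")):
    im=cv2.resize(dd["img"],None,fx=4,fy=4,interpolation=cv2.INTER_CUBIC)
    def dot(x,y,z,col):
        u=(proj(dd,[*(o+R@np.array([x,y])),z])+.5)*4-.5; cv2.circle(im,tuple(int(round(a)) for a in u),2,col,-1)
    for x in(-.041,.063):
        for y in(-.126,.196):dot(x,y,.006,(0,0,255))
    for k in(-.088,0,.088):
        for x in(-.028,.028):
            for y in(-.028,.028):dot(x,k+y,.011,(0,0,255))
    for x in(.0435,.0555):
        for y in(.13,.154):dot(x,y,.05,(0,255,0))
    c=im[750:1130,1520:2140] if n=="top" else im[640:1000,1300:1740]
    cv2.imwrite(f"pics/ov_{n}.png",c)
```

```text
ctr [0.4332 0.2843] len [np.float64(0.05446100198196174), np.float64(0.05507800829641582), np.float64(0.055350850931915115), np.float64(0.060667405001884306)] ang [np.float64(18.145823096676992), np.float64(12.578216332120618), np.float64(14.720148914214125), np.float64(15.35843933066776)]
ctr [0.437  0.2816] len [np.float64(0.05624315560946347), np.float64(0.054038303229706895), np.float64(0.05552810550845861), np.float64(0.05857890394564074)] ang [np.float64(18.59030129361389), np.float64(15.350767961875789), np.float64(19.83178449511732), np.float64(17.525956562480317)]
can [390.0667 282.2167] [383 275  15  15 180] [ 0.4212 -0.1551] [392.7542 218.201 ]
[[198 141  66  31  32  33  33  38  35  40  37  38  41  41  40  39]
 [ 91  40  31  30  35  31  33  36  36  40  42  35  36  43  41  42]
 [ 30  35  36  36  37  34  38  37  35  38  41  39  38  40  37  41]
 [ 36  39  34  36  35  33  34  35  33  39  41  39  37  35  37  36]
 [ 38  38  40  38  41  44  48  52  48  44  38  41  36  40  37  31]
 [ 38  41  42  42  45  56  59  60  57  54  47  38  39  37  38  36]
 [ 39  36  44  41  45  52  57  59 
[... 204 characters left out ...]
  29  30  34  39  37  37  36]
 [ 39  38  35  36  27  30  30  33  29  29  32  35  33  37  32  33]
 [ 35  35  34  32  31  26  23  29  29  29  33  37  34  34  36  39]
 [ 37  36  39  37  33  33  30  29  30  34  35  34  38  38  39  43]
 [ 39  39  39  36  34  30  27  28  33  27  27  38  36  40  39  39]
 [ 35  36  38  36  30  30  24  32  31  30  34  33  34  34  34  38]
 [ 35  35  40  35  30  26  33  28  33  31  32  34  29  35  33  35]
 [ 39  43  41  36  32  27  33  31  30  31  30  28  27  30  28  33]
 [ 45  44  39  42  35  32  34  29  31  29  29  29  25  33  28  30]
 [ 36  39  40  38  36  36  38  37  39  40  40  32  28  34  30  33]
 [ 41  41  40  37  40  38  41  40  38  42  45  43  40  32  32  31]]
```

View pics/ov_top.png

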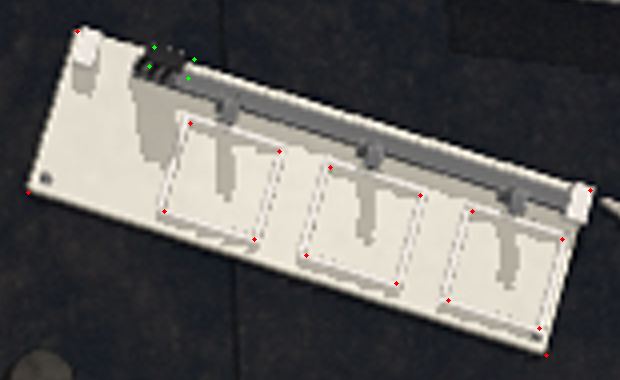

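View pics/ov_side.png

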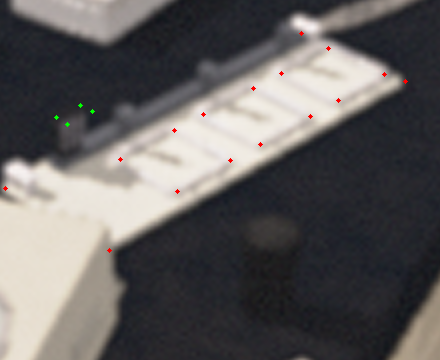

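The overlay of my carrier estimate sits well on the plate corners and bay frames in both views. The grip is at about (165,65) in the top overlay and (72,130) in the side overlay. Next I'll refine the stack by fitting its outer rim edges, and work out the first move.

```bash
cat >> h.py <<'E'
def mv(x,y,z,phi=None,frm=None):
    o=status.get_obs(); R=cv2.Rodrigues(np.array(o["tool_rot"],float))[0]
    p=o["tool_pos"] if frm is None else np.array(frm)
    s=R.T@(np.array([x,y,z])-p); cur=np.degrees(np.arctan2(R[1,0],R[0,0]))
    sp=0 if phi is None else (cur-phi+180)%360-180
    print("at",np.round(p,4),"phi %.1f tilt %.2f"%(cur,np.degrees(np.arccos(-R[2,2]))),"slide",np.round(s*1000,1),"mm spin %.1f"%sp,"rows %.1f"%max(np.linalg.norm(s)/.0417,abs(sp)/7.16),"F",np.round(o["contact_force"],1),"op %.4f"%o["opening"])
E
python3 - <<'E'
from h import *
np.set_printoptions(precision=4,suppress=True)
d=cam("top");g=cv2.cvtColor(d["img"],cv2.COLOR_BGR2GRAY).astype(float)
def cross(a,T=95):
    i=np.where(a>T)[0][0]; return i-1+(T-a[i-1])/(a[i]-a[i-1])
L=np.array([plane(d,172+cross(g[v,172:215]),v,.077) for v in range(274,290)])
U=np.array([plane(d,u,258+cross(g[258:290,u]),.077) for u in range(184,199)])
def fit(P):
    vx,vy,x,y=cv2.fitLine(P.astype(np.float32),cv2.DIST_HUBER,0,.001,.001).ravel(); return np.array([vx,vy]),np.array([x,y])
for nm,P in(("L",L),("U",U)):
    v,p=fit(P);print(nm,np.degrees(np.arctan2(v[1],v[0]))%90,p)
vl,pl=fit(L);vu,pu=fit(U)
t=np.linalg.solve(np.c_[vl,-vu],pu-pl);C=pl+t[0]*vl
a=np.radians((np.degrees(np.arctan2(vl[1],vl[0]))%90+np.degrees(np.arctan2(vu[1],vu[0]))%90)/2)
ex=np.array([np.cos(a),np.sin(a)]);ey=np.array([-ex[1],ex[0]])
print("corner",C,"ctr",C-.029*ex-.029*ey,np.degrees(a))
for u,v,z in[(303,265,.05),(240,270,.05),(365,250,.05),(275,258,.3),(312,252,.3)]:print("scope",u,v,plane(d,u,v,z))
mv(.6056,-.2378,.25,71.7)
E
```

```text
L 16.885735 [0.4305 0.3132]
U 17.148537 [0.4621 0.2936]
corner [0.4539 0.3203] ctr [0.4347 0.2841] 17.017136
scope 303 265 [0.4634 0.0417]
scope 240 270 [0.4537 0.1853]
scope 365 250 [ 0.4963 -0.1011]
scope 275 258 [0.4547 0.084 ]
scope 312 252 [0.4647 0.0178]
at [ 0.2328 -0.5799  0.3036] phi 21.9 tilt 0.03 slide [ 473.4 -178.5   53.7] mm spin -49.8 rows 12.2 F [-0.3  1.2  0.8] op 0.0854
```

Call:
arm_command(
  increments=[
    {"slide":[0.47,-0.178,0.054],"spin":-49.8,"gripper":0.2},
    {"slide":[0.47,-0.178,0.054],"spin":-49.8,"gripper":0.2},
    {"slide":[0.47,-0.178,0.054],"spin":-49.8,"gripper":0.2},
    {"slide":[0.47,-0.178,0.054],"spin":-49.8,"gripper":0.2},
    {"slide":[0.47,-0.178,0.054],"spin":-49.8,"gripper":0.2},
    {"slide":[0.47,-0.178,0.054],"spin":-49.8,"gripper":0.2},
    {"slide":[0.47,-0.178,0.054],"spin":-49.8,"gripper":0.2},
    {"slide":[0.47,-0.178,0.054],"spin":-49.8,"gripper":0.2},
  ],
)

```text
t: 1.02
tool_pos: [0.478, -0.3539, 0.2683]
tool_rot: [2.543, 1.844, 0.0]
contact_force: [1.0, -0.4, -0.7]
opening: 0.0517
grip_force: 0.0
```

```bash
python3 -c "
from h import *
mv(.6056,-.2378,.2,71.7)"
```

```text
at [ 0.478  -0.3539  0.2683] phi 71.9 tilt 0.03 slide [150.1  85.2  68.3] mm spin 0.2 rows 4.5 F [ 1.  -0.4 -0.7] op 0.0517
```

Call:
arm_command(
  increments=[
    {"slide":[0.15,0.0852,0.068],"spin":0,"gripper":0.2},
    {"slide":[0.15,0.0852,0.068],"spin":0,"gripper":0.2},
    {"slide":[0.15,0.0852,0.068],"spin":0,"gripper":0.2},
    {"slide":[0.15,0.0852,0.068],"spin":0,"gripper":0.2},
    {"slide":[0.15,0.0852,0.068],"spin":0,"gripper":0.2},
    {"slide":[0.15,0.0852,0.068],"spin":0,"gripper":0.2},
    {"slide":[0.15,0.0852,0.068],"spin":0,"gripper":0.2},
    {"slide":[0.15,0.0852,0.068],"spin":0,"gripper":0.2},
  ],
)

```text
t: 1.68
tool_pos: [0.6046, -0.2406, 0.2008]
tool_rot: [2.547, 1.839, -0.0]
contact_force: [-0.7, -0.2, 1.6]
opening: 0.0512
grip_force: 0.0
```

```bash
python3 -c "
from h import *
mv(.6056,-.2378,.105,71.7)
mv(.6056,-.2378,.2,71.7)
d=cam('top');cv2.imwrite('pics/t1.png',cv2.resize(d['img'][150:290,380:560],(720,560),interpolation=cv2.INTER_CUBIC))"
```

```text
at [ 0.6046 -0.2406  0.2008] phi 71.7 tilt 0.04 slide [ 3.   0.  95.8] mm spin -0.0 rows 2.3 F [-0.7 -0.2  1.6] op 0.0512
at [ 0.6046 -0.2406  0.2008] phi 71.7 tilt 0.04 slide [3.  0.1 0.8] mm spin -0.0 rows 0.1 F [-0.7 -0.2  1.6] op 0.0512
```

View pics/t1.png

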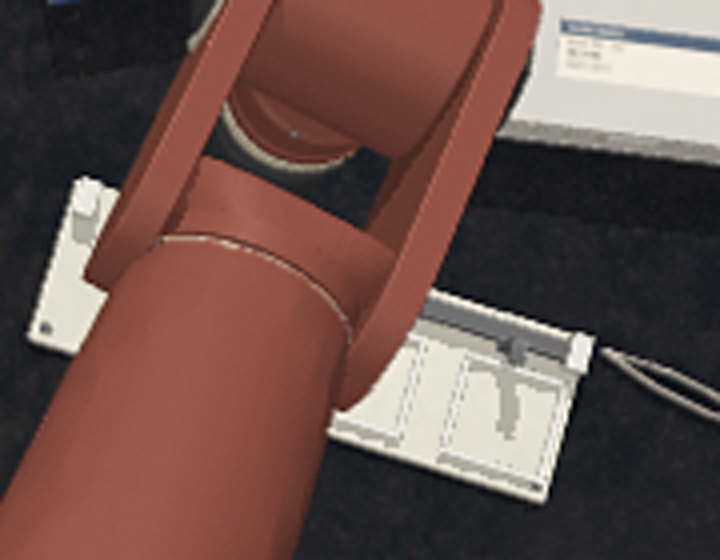

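The arm hides the grip, but there's nothing in the way of the descent. I'll go down, close and check.

Call:
arm_command(
  increments=[
    {"slide":[0.003,0,0.035],"gripper":0.2},
    {"slide":[0.003,0,0.065],"gripper":0.2},
    {"slide":[0.003,0,0.085],"gripper":0.2},
    {"slide":[0.003,0,0.096],"gripper":0.2},
    {"slide":[0.003,0,0.096],"gripper":0.2},
    {"slide":[0.003,0,0.096],"gripper":-0.5},
    {"slide":[0.003,0,0.096],"gripper":-0.8},
    {"slide":[0.003,0,0.096],"gripper":-0.8},
  ],
  newtons=20,
)

```text
validation failed for argument at $.in...
```

Call:
arm_command(
  increments=[
    {"slide":[0,0,0],"gripper":-1},
    {"slide":[0,0,0],"gripper":-1},
    {"slide":[0,0,0],"gripper":-1},
    {"slide":[0,0,0],"gripper":-1},
  ],
)

```text
validation failed for argument at $.in...
```

```bash
python3 -c "
from h import *
mv(.6056,-.2378,.105,71.7)
d=cam('side');cv2.imwrite('pics/s1.png',cv2.resize(d['img'][120:260,300:460],(640,560),interpolation=cv2.INTER_CUBIC))"
```

```text
at [ 0.6045 -0.241   0.2012] phi 71.6 tilt 0.07 slide [ 3.5 -0.1 96.2] mm spin -0.1 rows 2.3 F [-0.  -0.6 -0.4] op 0.0515
```

View pics/s1.png

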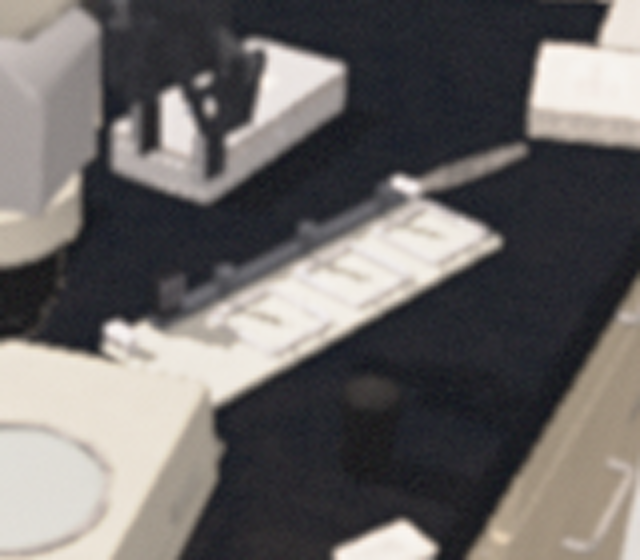

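The call was refused because every row needs a spin. The side view shows the open fingers hanging above the grip, with tips near crop (150,150) and (210,175) and the grip at (175,290). I'll resend.

Call:
arm_command(
  increments=[
    {"slide":[0.003,0,0.035],"spin":0,"gripper":0.2},
    {"slide":[0.003,0,0.065],"spin":0,"gripper":0.2},
    {"slide":[0.003,0,0.085],"spin":0,"gripper":0.2},
    {"slide":[0.003,0,0.096],"spin":0,"gripper":0.2},
    {"slide":[0.003,0,0.096],"spin":0,"gripper":0.2},
    {"slide":[0.003,0,0.096],"spin":0,"gripper":-0.5},
    {"slide":[0.003,0,0.096],"spin":0,"gripper":-0.8},
    {"slide":[0.003,0,0.096],"spin":0,"gripper":-0.8},
  ],
  newtons=20,
)

```text
t: 2.45
tool_pos: [0.607, -0.2381, 0.1069]
tool_rot: [2.544, 1.837, 0.003]
contact_force: [-0.3, -0.9, 0.3]
opening: 0.0156
grip_force: 0.0
```

Call:
arm_command(
  increments=[
    {"slide":[0,0,0],"spin":0,"gripper":-1},
    {"slide":[0,0,0],"spin":0,"gripper":-1},
    {"slide":[0,0,0],"spin":0,"gripper":-1},
    {"slide":[0,0,0],"spin":0,"gripper":-1},
  ],
)

```text
t: 2.78
tool_pos: [0.6077, -0.2382, 0.107]
tool_rot: [2.542, 1.836, 0.004]
contact_force: [4.1, -3.2, 3.2]
opening: 0.0109
grip_force: 27.1
```

```bash
python3 -c "
from h import *
mv(.6056,-.2378,.105,71.7)
d=cam('side')
y=np.array([np.cos(np.radians(-18.3)),np.sin(np.radians(-18.3))])
for L in(.06,.067,.073,.08,.086):
  for s in(1,-1):print(L,s,(proj(d,[*(np.array([.6045,-.241])+s*.030*y),.2012-L])-[300,120])*4)
"
```

```text
at [ 0.6077 -0.2382  0.107 ] phi 71.7 tilt 0.37 slide [-0.3 -2.2  2. ] mm spin -0.0 rows 0.1 F [ 4.1 -3.2  3.2] op 0.0109
0.06 1 [146.66990475 140.39893615]
0.06 -1 [208.68158925 170.84052166]
0.067 1 [146.66249544 149.58023755]
0.067 -1 [208.44979911 180.18326698]
0.073 1 [146.65618589 157.39876452]
0.073 -1 [208.25245149 188.13774023]
0.08 1 [146.64887243 166.46128757]
0.08 -1 [208.02374795 197.35607398]
0.086 1 [146.64264424 174.17899254]
0.086 -1 [207.82901957 205.20497399]
```

Call:
arm_command(
  increments=[
    {"slide":[0,0,0],"spin":0,"gripper":-1},
    {"slide":[0.006,0,0],"spin":0,"gripper":-1},
    {"slide":[0.012,0,0],"spin":0,"gripper":-1},
    {"slide":[0.018,0,0],"spin":0,"gripper":-1},
    {"slide":[0.024,0,0],"spin":0,"gripper":-1},
    {"slide":[0.03,0,0],"spin":0,"gripper":-1},
    {"slide":[0.035,0,0],"spin":0,"gripper":-1},
    {"slide":[0.037,0,0],"spin":0,"gripper":-1},
  ],
  newtons=60,
)

```text
t: 3.5
tool_pos: [0.6185, -0.2062, 0.1071]
tool_rot: [2.536, 1.835, -0.007]
contact_force: [-1.5, -20.6, 2.8]
opening: 0.0101
grip_force: 62.9
```

Call:
arm_command(
  increments=[
    {"slide":[0.001,0,0],"spin":0,"gripper":-1},
    {"slide":[0.002,0,0],"spin":0,"gripper":-1},
    {"slide":[0.002,0,0],"spin":0,"gripper":-1},
  ],
)

```text
t: 3.75
tool_pos: [0.6185, -0.2061, 0.107]
tool_rot: [2.537, 1.833, -0.009]
contact_force: [-1.2, -20.3, 4.4]
opening: 0.0102
grip_force: 62.9
```

```bash
python3 -c "
from h import *
mv(.6077,-.2382,.105,71.7)"
```

```text
at [ 0.6185 -0.2061  0.107 ] phi 71.7 tilt 0.76 slide [-33.8  -0.2   2.4] mm spin -0.0 rows 0.8 F [ -1.2 -20.3   4.4] op 0.0102
```

Call:
arm_command(
  increments=[
    {"slide":[0,0,0],"spin":0,"gripper":0.2},
    {"slide":[0,0,0],"spin":0,"gripper":0.2},
    {"slide":[0,0,0],"spin":0,"gripper":0.2},
    {"slide":[0,0,-0.02],"spin":0,"gripper":0.2},
    {"slide":[0,0,-0.06],"spin":0,"gripper":0.2},
    {"slide":[0,0,-0.1],"spin":0,"gripper":0.4},
    {"slide":[0,0,-0.13],"spin":0,"gripper":0.5},
    {"slide":[0,0,-0.13],"spin":0,"gripper":0.5},
  ],
)

```text
t: 4.42
tool_pos: [0.621, -0.2006, 0.2432]
tool_rot: [2.537, 1.834, 0.01]
contact_force: [0.6, -0.7, 1.3]
opening: 0.0643
grip_force: 0.0
```

```bash
python3 -c "
from h import *
mv(.40,-.02,.26,107)
d=cam('side')
th=np.radians(-18.3);R=np.array([[np.cos(th),-np.sin(th)],[np.sin(th),np.cos(th)]]);o=np.array([.516,-.3576])
im=cv2.resize(d['img'],None,fx=4,fy=4,interpolation=cv2.INTER_CUBIC)
for y in(-.126,-.088,0,.088,.196):
  for x,z in((-.041,.006),(.063,.006)):
    u=(proj(d,[*(o+R@np.array([x,y])),z])+.5)*4-.5;cv2.circle(im,tuple(int(a) for a in u),2,(0,0,255),-1)
for k in(-.044,.044,.132):
    u=(proj(d,[*(o+R@np.array([.026,k])),.039])+.5)*4-.5;cv2.circle(im,tuple(int(a) for a in u),3,(0,255,0),-1)
u=(proj(d,[*(o+R@np.array([.0495,.178])),.05])+.5)*4-.5;cv2.circle(im,tuple(int(a) for a in u),3,(0,255,0),-1)
cv2.imwrite('pics/s2.png',im[600:1040,1240:1760])"
```

```text
at [ 0.621  -0.2006  0.2432] phi 71.7 tilt 0.72 slide [ 102.2 -266.2  -20.2] mm spin -35.3 rows 6.9 F [ 0.6 -0.7  1.3] op 0.0643
```

View pics/s2.png

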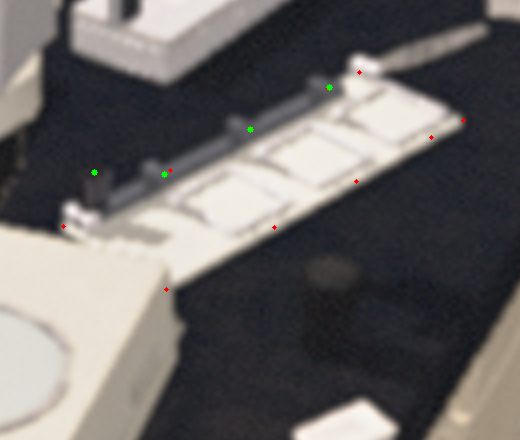

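The tongues, at crop (150,165), (238,122) and (318,82), have moved toward +y. The grip at (97,178) sits against the end post, and the force rose to 20 N at the stop, so the lock is open. Now I'll pass in front of the microscope to the stack.

```bash
cat >> h.py <<'E'
def path(*pts):
    """absolute waypoints -> slides relative to the present pose"""
    o=status.get_obs();R=cv2.Rodrigues(np.array(o["tool_rot"],float))[0];p=o["tool_pos"];cur=np.degrees(np.arctan2(R[1,0],R[0,0]))
    print("at",np.round(p,4),"phi %.1f"%cur,"op %.4f"%o["opening"],"F",np.round(o["contact_force"],1),"t %.1f"%o["t"])
    for x,y,z,f in pts: print((x,y,z,f),"->",np.round(R.T@(np.array([x,y,z])-p),4),"spin %.1f"%((cur-f+180)%360-180))
E
python3 -c "
from h import *
path((.40,-.22,.25,71.7),(.365,.04,.25,71.7),(.39,.2,.25,90),(.4347,.2841,.25,107))"
```

```text
at [ 0.6198 -0.2001  0.2396] phi 71.7 op 0.0639 F [ 0.2  0.2 -0.5] t 4.5
(0.4, -0.22, 0.25, 71.7) -> [-0.0878 -0.2025 -0.012 ] spin 0.0
(0.365, 0.04, 0.25, 71.7) -> [ 0.1482 -0.3172 -0.013 ] spin 0.0
(0.39, 0.2, 0.25, 90) -> [ 0.3079 -0.3436 -0.0134] spin -18.3
(0.4347, 0.2841, 0.25, 107) -> [ 0.4018 -0.3275 -0.0133] spin -35.3
```

Call:
arm_command(
  increments=[
    {"slide":[-0.088,-0.2025,-0.012],"spin":0,"gripper":0.6},
    {"slide":[-0.088,-0.2025,-0.012],"spin":0,"gripper":0.6},
    {"slide":[-0.088,-0.2025,-0.012],"spin":0,"gripper":0.6},
    {"slide":[-0.088,-0.2025,-0.012],"spin":0,"gripper":0.6},
    {"slide":[-0.088,-0.2025,-0.012],"spin":0,"gripper":0.6},
    {"slide":[-0.088,-0.2025,-0.012],"spin":0,"gripper":0.6},
    {"slide":[-0.088,-0.2025,-0.012],"spin":0,"gripper":0.6},
  ],
)

```text
t: 5.05
tool_pos: [0.3952, -0.2191, 0.2441]
tool_rot: [-2.546, -1.835, 0.002]
contact_force: [0.5, -0.5, -0.8]
opening: 0.0683
grip_force: 0.0
```

Call:
arm_command(
  increments=[
    {"slide":[0.236,-0.115,0],"spin":0,"gripper":0.6},
    {"slide":[0.236,-0.115,0],"spin":0,"gripper":0.6},
    {"slide":[0.236,-0.115,0],"spin":0,"gripper":0.6},
    {"slide":[0.236,-0.115,0],"spin":0,"gripper":0.6},
    {"slide":[0.236,-0.115,0],"spin":0,"gripper":0.6},
    {"slide":[0.236,-0.115,0],"spin":0,"gripper":0.6},
    {"slide":[0.236,-0.115,0],"spin":0,"gripper":0.6},
    {"slide":[0.236,-0.115,0],"spin":0,"gripper":0.6},
  ],
)

```text
t: 5.72
tool_pos: [0.3625, 0.0435, 0.2453]
tool_rot: [-2.538, -1.847, 0.001]
contact_force: [-0.5, 0.1, 0.8]
opening: 0.068
grip_force: 0.0
```

```bash
python3 -c "
from h import *
path((.39,.2,.2,30),(.4347,.2841,.2,17))"
```

```text
at [0.3625 0.0435 0.2453] phi 72.1 op 0.0680 F [-0.5  0.1  0.8] t 5.7
(0.39, 0.2, 0.2, 30) -> [ 0.1573 -0.0219  0.0454] spin 42.1
(0.4347, 0.2841, 0.2, 17) -> [ 0.2511 -0.0052  0.0454] spin 55.1
```

Call:
arm_command(
  increments=[
    {"slide":[0.157,-0.022,0.02],"spin":42,"gripper":0.6},
    {"slide":[0.157,-0.022,0.02],"spin":42,"gripper":0.6},
    {"slide":[0.157,-0.022,0.02],"spin":42,"gripper":0.6},
    {"slide":[0.157,-0.022,0.02],"spin":42,"gripper":0.6},
    {"slide":[0.251,-0.005,0.045],"spin":55,"gripper":0.6},
    {"slide":[0.251,-0.005,0.045],"spin":55,"gripper":0.6},
    {"slide":[0.251,-0.005,0.045],"spin":55,"gripper":0.6},
    {"slide":[0.251,-0.005,0.045],"spin":55,"gripper":0.6},
  ],
)

```text
t: 6.38
tool_pos: [0.4384, 0.2834, 0.1964]
tool_rot: [3.091, 0.56, -0.01]
contact_force: [-0.2, -0.6, 0.1]
opening: 0.0683
grip_force: 0.0
```

Call:
arm_command(
  increments=[
    {"slide":[0,0,0],"spin":0,"gripper":0.6},
    {"slide":[0,0,0],"spin":0,"gripper":0.6},
  ],
)

```text
t: 6.55
tool_pos: [0.4375, 0.2797, 0.1998]
tool_rot: [3.088, 0.57, -0.005]
contact_force: [-0.8, -0.2, 0.2]
opening: 0.068
grip_force: 0.0
```

```bash
python3 -c "
from h import *
path((.4357,.2841,.138,17))
d=cam('side');cv2.imwrite('pics/s3.png',cv2.resize(d['img'][200:390,200:420],(770,665),interpolation=cv2.INTER_CUBIC)[60:655])"
```

```text
at [0.4375 0.2797 0.1998] phi 20.9 op 0.0680 F [-0.8 -0.2  0.2] t 6.5
(0.4357, 0.2841, 0.138, 17) -> [ 0.0001 -0.0048  0.0618] spin 3.9
```

View pics/s3.png

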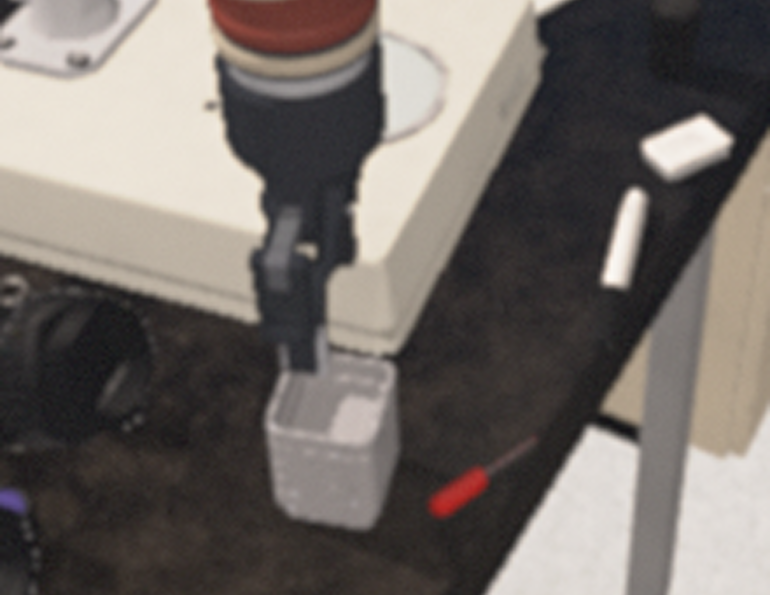

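The open fingers, near (305,350), hang over the stack rim centred around (333,400), and the descent looks clear. I'll fix the pose, lower and do a light centring grip.

Call:
arm_command(
  increments=[
    {"slide":[0,-0.005,0],"spin":3.9,"gripper":0.75},
    {"slide":[0,-0.005,0.02],"spin":3.9,"gripper":0.75},
    {"slide":[0,-0.005,0.04],"spin":3.9,"gripper":0.75},
    {"slide":[0,-0.005,0.045],"spin":3.9,"gripper":0.75},
    {"slide":[0,-0.005,0.045],"spin":3.9,"gripper":0.75},
  ],
  newtons=20,
)

```text
t: 7.02
tool_pos: [0.4346, 0.2832, 0.155]
tool_rot: [3.107, 0.459, -0.004]
contact_force: [-0.1, -0.8, -0.2]
opening: 0.0747
grip_force: 0.0
```

```bash
python3 -c "
from h import *
path((.4357,.2837,.136,17))"
```

```text
at [0.4346 0.2832 0.155 ] phi 16.8 op 0.0747 F [-0.1 -0.8 -0.2] t 7.0
(0.4357, 0.2837, 0.136, 17) -> [ 0.0013 -0.0001  0.019 ] spin -0.2
```

Call:
arm_command(
  increments=[
    {"slide":[0.001,0,0.01],"spin":0,"gripper":0.75},
    {"slide":[0.001,0,0.019],"spin":0,"gripper":0.75},
    {"slide":[0.001,0,0.019],"spin":0,"gripper":0.6},
    {"slide":[0.001,0,0.019],"spin":0,"gripper":0.5},
    {"slide":[0.001,0,0.019],"spin":0,"gripper":0.45},
    {"slide":[0.001,0,0.019],"spin":0,"gripper":0.4},
    {"slide":[0.001,0,0.019],"spin":0,"gripper":0.37},
    {"slide":[0.001,0,0.019],"spin":0,"gripper":0.35},
  ],
  newtons=20,
)

```text
t: 7.68
tool_pos: [0.4368, 0.2852, 0.1379]
tool_rot: [-3.108, -0.46, -0.002]
contact_force: [0.5, -0.8, 1.6]
opening: 0.0574
grip_force: 7.2
```

```bash
python3 -c "
from h import *
print(status.get_obs()['grip_force']);path((.4357,.2837,.136,17))"
```

```text
7.170783653855324
at [0.4368 0.2852 0.1379] phi 16.8 op 0.0574 F [ 0.5 -0.8  1.6] t 7.7
(0.4357, 0.2837, 0.136, 17) -> [-0.0015  0.0011  0.0019] spin -0.2
```

Call:
arm_command(
  increments=[
    {"slide":[0,0,0],"spin":0,"gripper":0.75},
    {"slide":[0,0,0],"spin":0,"gripper":0.75},
    {"slide":[0,0,-0.02],"spin":0,"gripper":0.75},
    {"slide":[0,0,-0.04],"spin":0,"gripper":0.75},
    {"slide":[0,0,-0.04],"spin":-7,"gripper":0.75},
    {"slide":[0,0,-0.04],"spin":-14,"gripper":0.75},
    {"slide":[0,0,-0.04],"spin":-21,"gripper":0.75},
    {"slide":[0,0,-0.04],"spin":-28,"gripper":0.75},
  ],
)

```text
t: 8.35
tool_pos: [0.4364, 0.2851, 0.1774]
tool_rot: [-2.9, -1.207, -0.0]
contact_force: [0.5, -0.2, -0.9]
opening: 0.0746
grip_force: 0.0
```

Call:
arm_command(
  increments=[
    {"slide":[0,0,0],"spin":-7,"gripper":0.75},
    {"slide":[0,0,0],"spin":-14,"gripper":0.75},
    {"slide":[0,0,0],"spin":-21,"gripper":0.75},
    {"slide":[0,0,0],"spin":-28,"gripper":0.75},
    {"slide":[0,0,0],"spin":-35,"gripper":0.75},
    {"slide":[0,0,0],"spin":-42,"gripper":0.75},
    {"slide":[0,0,0],"spin":-49,"gripper":0.75},
    {"slide":[0,0,0],"spin":-56,"gripper":0.75},
  ],
)

```text
t: 9.02
tool_pos: [0.4364, 0.2851, 0.1772]
tool_rot: [-1.995, -2.427, 0.0]
contact_force: [0.1, -0.3, -0.6]
opening: 0.0749
grip_force: 0.0
```

Call:
arm_command(
  increments=[
    {"slide":[0,0,0],"spin":-6,"gripper":0.75},
    {"slide":[0,0,0],"spin":-6,"gripper":0.75},
    {"slide":[0,0,0],"spin":-6,"gripper":0.75},
  ],
)

```text
t: 9.27
tool_pos: [0.4364, 0.285, 0.1772]
tool_rot: [-1.876, -2.52, 0.0]
contact_force: [-0.8, 0.5, -0.0]
opening: 0.0747
grip_force: 0.0
```

```bash
python3 -c "
from h import *
path((.4368,.2852,.136,107))"
```

```text
at [0.4364 0.285  0.1772] phi 106.7 op 0.0747 F [-0.8  0.5 -0. ] t 9.3
(0.4368, 0.2852, 0.136, 107) -> [0.     0.0004 0.0412] spin -0.3
```

Call:
arm_command(
  increments=[
    {"slide":[0,0,0.02],"spin":-0.3,"gripper":0.75},
    {"slide":[0,0,0.041],"spin":-0.3,"gripper":0.75},
    {"slide":[0,0,0.041],"spin":-0.3,"gripper":0.6},
    {"slide":[0,0,0.041],"spin":-0.3,"gripper":0.5},
    {"slide":[0,0,0.041],"spin":-0.3,"gripper":0.4},
    {"slide":[0,0,0.041],"spin":-0.3,"gripper":0.35},
    {"slide":[0,0,0.041],"spin":-0.3,"gripper":0.3},
    {"slide":[0,0,0.041],"spin":-0.3,"gripper":0.3},
  ],
  newtons=30,
)

```text
t: 9.93
tool_pos: [0.4372, 0.2854, 0.1377]
tool_rot: [1.866, 2.526, 0.003]
contact_force: [-1.8, 0.4, 2.7]
opening: 0.0568
grip_force: 32.4
```

```bash
python3 -c "
from h import *
print(status.get_obs()['grip_force']);path((.4368,.2852,.136,107))"
```

```text
32.41226255893707
at [0.4372 0.2854 0.1377] phi 107.1 op 0.0568 F [-1.8  0.4  2.7] t 9.9
(0.4368, 0.2852, 0.136, 107) -> [-0.0001 -0.0004  0.0017] spin 0.1
```

Call:
arm_command(
  increments=[
    {"slide":[0,0,-0.002],"spin":0,"gripper":0.2},
    {"slide":[0,0,-0.005],"spin":0,"gripper":0.2},
    {"slide":[0,0,-0.01],"spin":0,"gripper":0.2},
    {"slide":[0,0,-0.015],"spin":0,"gripper":0.2},
    {"slide":[0,0,-0.025],"spin":0,"gripper":0.2},
    {"slide":[0,0,-0.05],"spin":0,"gripper":0.2},
    {"slide":[0,0,-0.08],"spin":0,"gripper":0.2},
    {"slide":[0,0,-0.08],"spin":0,"gripper":0.2},
  ],
)

```text
t: 10.6
tool_pos: [0.4394, 0.2865, 0.224]
tool_rot: [1.862, 2.523, 0.016]
contact_force: [1.2, 0.5, 0.7]
opening: 0.057
grip_force: 32.3
```

```bash
python3 -c "
from h import *
print(status.get_obs()['grip_force']);path((.40,.2,.25,107),(.365,.04,.25,90),(.39,-.22,.25,71.7))
d=cam('side');t=cam('top');a=cv2.resize(d['img'][220:390,230:380],(450,510),interpolation=cv2.INTER_CUBIC);b=cv2.resize(t['img'][220:310,170:230],(340,510),interpolation=cv2.INTER_CUBIC);cv2.imwrite('pics/s4.png',np.hstack([a,b]))"
```

```text
32.33706593513489
at [0.4394 0.2865 0.224 ] phi 107.1 op 0.0570 F [1.2 0.5 0.7] t 10.6
(0.4, 0.2, 0.25, 107) -> [-0.071  -0.0628 -0.0269] spin 0.1
(0.365, 0.04, 0.25, 90) -> [-0.2136 -0.1433 -0.0281] spin 17.1
(0.39, -0.22, 0.25, 71.7) -> [-0.4694 -0.196  -0.0291] spin 35.4
```

View pics/s4.png

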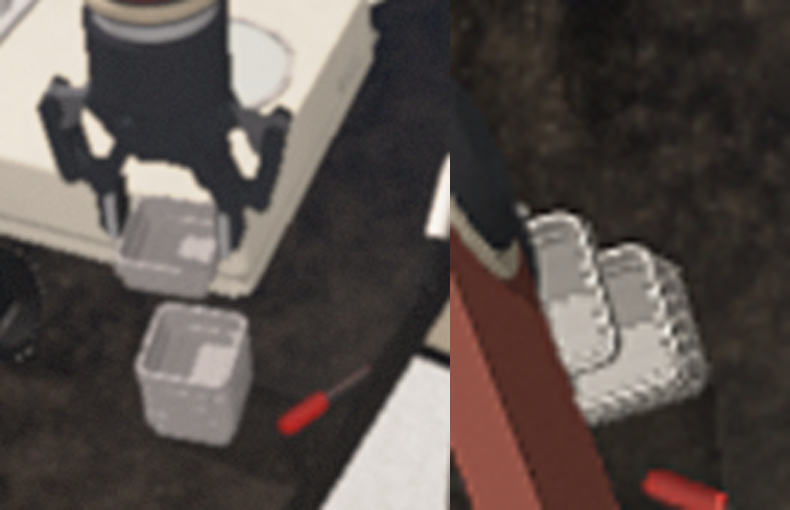

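Exactly one dish is in the gripper (around (170,245)), and the remaining four stay nested (195,370). I'll carry it past the front.

Call:
arm_command(
  increments=[
    {"slide":[-0.025,-0.022,-0.027],"spin":0,"gripper":0.2},
    {"slide":[-0.05,-0.045,-0.027],"spin":0,"gripper":0.2},
    {"slide":[-0.071,-0.063,-0.027],"spin":0,"gripper":0.2},
    {"slide":[-0.107,-0.083,-0.028],"spin":4,"gripper":0.2},
    {"slide":[-0.142,-0.103,-0.028],"spin":8,"gripper":0.2},
    {"slide":[-0.178,-0.123,-0.028],"spin":12,"gripper":0.2},
    {"slide":[-0.214,-0.143,-0.028],"spin":17,"gripper":0.2},
    {"slide":[-0.214,-0.143,-0.028],"spin":17,"gripper":0.2},
  ],
)

```text
t: 11.37
tool_pos: [0.3614, 0.0328, 0.243]
tool_rot: [2.233, 2.208, -0.005]
contact_force: [0.1, 0.7, -1.5]
opening: 0.0571
grip_force: 32.4
```

```bash
python3 -c "
from h import *
path((.39,-.22,.25,71.7),(.4887,-.4402,.2,71.7))"
```

```text
at [0.3614 0.0328 0.243 ] phi 89.4 op 0.0571 F [ 0.1  0.7 -1.5] t 11.4
(0.39, -0.22, 0.25, 71.7) -> [-0.2525  0.0314 -0.0063] spin 17.7
(0.4887, -0.4402, 0.2, 71.7) -> [-0.4714  0.1326  0.0442] spin 17.7
```

Call:
arm_command(
  increments=[
    {"slide":[-0.04,0.005,-0.006],"spin":3,"gripper":0.2},
    {"slide":[-0.08,0.01,-0.006],"spin":6,"gripper":0.2},
    {"slide":[-0.12,0.015,-0.006],"spin":9,"gripper":0.2},
    {"slide":[-0.16,0.02,-0.006],"spin":12,"gripper":0.2},
    {"slide":[-0.2,0.025,-0.006],"spin":15,"gripper":0.2},
    {"slide":[-0.235,0.03,0],"spin":17.7,"gripper":0.2},
    {"slide":[-0.27,0.04,0],"spin":17.7,"gripper":0.2},
    {"slide":[-0.305,0.055,0],"spin":17.7,"gripper":0.2},
  ],
)

```text
t: 12.03
tool_pos: [0.4176, -0.2678, 0.2424]
tool_rot: [-2.533, -1.852, 0.001]
contact_force: [-0.3, 0.3, -0.5]
opening: 0.0569
grip_force: 32.4
```

```bash
python3 -c "
from h import *
path((.4887,-.4402,.15,71.7))"
```

```text
at [ 0.4176 -0.2678  0.2424] phi 72.4 op 0.0569 F [-0.3  0.3 -0.5] t 12.0
(0.4887, -0.4402, 0.15, 71.7) -> [-0.1429  0.1203  0.0918] spin 0.7
```

Call:
arm_command(
  increments=[
    {"slide":[-0.03,0.025,0.015],"spin":0.5,"gripper":0.2},
    {"slide":[-0.06,0.05,0.03],"spin":0.7,"gripper":0.2},
    {"slide":[-0.09,0.075,0.045],"spin":0.7,"gripper":0.2},
    {"slide":[-0.115,0.1,0.065],"spin":0.7,"gripper":0.2},
    {"slide":[-0.143,0.12,0.085],"spin":0.7,"gripper":0.2},
    {"slide":[-0.143,0.12,0.092],"spin":0.7,"gripper":0.2},
    {"slide":[-0.143,0.12,0.092],"spin":0.7,"gripper":0.2},
    {"slide":[-0.143,0.12,0.092],"spin":0.7,"gripper":0.2},
  ],
)

```text
t: 12.7
tool_pos: [0.4892, -0.4378, 0.1504]
tool_rot: [-2.543, -1.838, 0.0]
contact_force: [-0.4, 1.3, -0.7]
opening: 0.0573
grip_force: 32.5
```

```bash
python3 -c "
from h import *
path((.4887,-.4402,.099,71.7),(.4887,-.4402,.0915,71.7))"
```

```text
at [ 0.4892 -0.4378  0.1504] phi 71.7 op 0.0573 F [-0.4  1.3 -0.7] t 12.7
(0.4887, -0.4402, 0.099, 71.7) -> [-0.0025  0.0005  0.0514] spin 0.0
(0.4887, -0.4402, 0.0915, 71.7) -> [-0.0025  0.0005  0.0589] spin 0.0
```

Call:
arm_command(
  increments=[
    {"slide":[-0.0025,0,0.025],"spin":0,"gripper":0.2},
    {"slide":[-0.0025,0,0.042],"spin":0,"gripper":0.2},
    {"slide":[-0.0025,0,0.048],"spin":0,"gripper":0.2},
    {"slide":[-0.0025,0,0.051],"spin":0,"gripper":0.2},
    {"slide":[-0.0025,0,0.051],"spin":0,"gripper":0.2},
    {"slide":[-0.0025,0,0.051],"spin":0,"gripper":0.2},
  ],
)

```text
t: 13.2
tool_pos: [0.4896, -0.4415, 0.1032]
tool_rot: [2.543, 1.84, 0.001]
contact_force: [0.1, 0.2, -0.7]
opening: 0.0571
grip_force: 32.5
```

Call:
arm_command(
  increments=[
    {"slide":[0,0,0.002],"spin":0,"gripper":0.2},
    {"slide":[0,0,0.004],"spin":0,"gripper":0.2},
    {"slide":[0,0,0.006],"spin":0,"gripper":0.2},
    {"slide":[0,0,0.007],"spin":0,"gripper":0.2},
    {"slide":[0,0,0.007],"spin":0,"gripper":0.2},
  ],
)

```text
t: 13.62
tool_pos: [0.4888, -0.4413, 0.0939]
tool_rot: [-2.546, -1.84, 0.0]
contact_force: [-0.6, -0.0, -0.9]
opening: 0.0569
grip_force: 32.5
```

```bash
python3 -c "
from h import *
path((.4887,-.4402,.0915,71.7))"
```

```text
at [ 0.4888 -0.4413  0.0939] phi 71.7 op 0.0569 F [-0.6 -0.  -0.9] t 13.6
(0.4887, -0.4402, 0.0915, 71.7) -> [ 0.001  -0.0004  0.0024] spin 0.0
```

Below the frame top with no force, so the dish is inside the bay opening. I'll feel the play on each side to find the exact bay centre.

Call:
arm_command(
  increments=[
    {"slide":[0.003,0,0],"spin":0,"gripper":0.2},
    {"slide":[0.005,0,0],"spin":0,"gripper":0.2},
    {"slide":[0.005,0,0],"spin":0,"gripper":0.2},
    {"slide":[0.005,0,0],"spin":0,"gripper":0.2},
  ],
)

```text
t: 13.95
tool_pos: [0.4903, -0.4374, 0.0945]
tool_rot: [2.545, 1.84, -0.003]
contact_force: [-1.9, -3.8, -0.4]
opening: 0.057
grip_force: 32.5
```

Call:
arm_command(
  increments=[
    {"slide":[-0.005,0,0],"spin":0,"gripper":0.2},
    {"slide":[-0.01,0,0],"spin":0,"gripper":0.2},
    {"slide":[-0.01,0,0],"spin":0,"gripper":0.2},
    {"slide":[-0.01,0,0],"spin":0,"gripper":0.2},
  ],
)

```text
t: 14.28
tool_pos: [0.4881, -0.4443, 0.094]
tool_rot: [-2.543, -1.837, -0.007]
contact_force: [1.8, 5.9, 2.1]
opening: 0.0569
grip_force: 32.9
```

Call:
arm_command(
  increments=[
    {"slide":[0.005,0,0],"spin":0,"gripper":0.2},
    {"slide":[0.005,0.005,0],"spin":0,"gripper":0.2},
    {"slide":[0.005,0.005,0],"spin":0,"gripper":0.2},
    {"slide":[0.005,0.005,0],"spin":0,"gripper":0.2},
  ],
)

```text
t: 14.62
tool_pos: [0.4919, -0.4416, 0.093]
tool_rot: [-2.539, -1.836, 0.004]
contact_force: [-7.6, 4.4, 1.7]
opening: 0.0575
grip_force: 33.0
```

Call:
arm_command(
  increments=[
    {"slide":[0,-0.005,0],"spin":0,"gripper":0.2},
    {"slide":[0,-0.01,0],"spin":0,"gripper":0.2},
    {"slide":[0,-0.01,0],"spin":0,"gripper":0.2},
    {"slide":[0,-0.01,0],"spin":0,"gripper":0.2},
  ],
)

```text
t: 14.95
tool_pos: [0.4849, -0.4403, 0.095]
tool_rot: [2.544, 1.838, 0.002]
contact_force: [3.7, -0.9, -1.7]
opening: 0.057
grip_force: 34.7
```

Call:
arm_command(
  increments=[
    {"slide":[0,0.005,0],"spin":0,"gripper":0.2},
    {"slide":[0,0.005,0],"spin":0,"gripper":0.2},
    {"slide":[0,0.005,0],"spin":0,"gripper":0.2},
  ],
)

```text
t: 15.2
tool_pos: [0.489, -0.4415, 0.0943]
tool_rot: [-2.545, -1.84, 0.001]
contact_force: [-0.4, -0.4, -0.4]
opening: 0.0569
grip_force: 34.8
```

```bash
python3 -c "
from h import *
path((.4887,-.4402,.0915,71.7))"
```

```text
at [ 0.489  -0.4415  0.0943] phi 71.7 op 0.0569 F [-0.4 -0.4 -0.4] t 15.2
(0.4887, -0.4402, 0.0915, 71.7) -> [ 0.0011 -0.0006  0.0028] spin 0.0
```

Call:
arm_command(
  increments=[
    {"slide":[0.001,-0.001,0],"spin":0,"gripper":0.2},
    {"slide":[0.001,-0.001,0.002],"spin":0,"gripper":0.2},
    {"slide":[0.001,-0.001,0.003],"spin":0,"gripper":0.2},
    {"slide":[0.001,-0.001,0.004],"spin":0,"gripper":0.2},
    {"slide":[0.001,-0.001,0.004],"spin":0,"gripper":0.2},
  ],
)

```text
t: 15.62
tool_pos: [0.4884, -0.4403, 0.0918]
tool_rot: [-2.546, -1.84, 0.0]
contact_force: [-2.7, 1.1, 7.2]
opening: 0.0569
grip_force: 35.7
```

Call:
arm_command(
  increments=[
    {"slide":[0,0,0],"spin":0,"gripper":0.5},
    {"slide":[0,0,0],"spin":0,"gripper":0.55},
    {"slide":[0,0,0],"spin":0,"gripper":0.55},
    {"slide":[0,0,-0.01],"spin":0,"gripper":0.55},
    {"slide":[0,0,-0.03],"spin":0,"gripper":0.6},
    {"slide":[0,0,-0.07],"spin":0,"gripper":0.7},
    {"slide":[0,0,-0.11],"spin":0,"gripper":0.75},
    {"slide":[0,0,-0.15],"spin":0,"gripper":0.75},
  ],
)

```text
t: 16.28
tool_pos: [0.488, -0.4398, 0.2419]
tool_rot: [-2.545, -1.84, 0.0]
contact_force: [0.7, -1.6, 0.2]
opening: 0.0748
grip_force: 0.0
```

```bash
python3 -c "
from h import *
path((.385,-.22,.25,72),(.365,.04,.25,90),(.39,.2,.22,107),(.4375,.2855,.2,107))"
```

```text
at [ 0.488  -0.4398  0.2419] phi 71.7 op 0.0748 F [ 0.7 -1.6  0.2] t 16.3
(0.385, -0.22, 0.25, 72) -> [ 0.1764 -0.1667 -0.0079] spin -0.3
(0.365, 0.04, 0.25, 90) -> [ 0.417  -0.2672 -0.0077] spin -18.3
(0.39, 0.2, 0.22, 107) -> [ 0.5768 -0.2936  0.0224] spin -35.3
(0.4375, 0.2855, 0.2, 107) -> [ 0.6728 -0.2753  0.0425] spin -35.3
```

Call:
arm_command(
  increments=[
    {"slide":[0.176,-0.167,-0.008],"spin":0,"gripper":0.75},
    {"slide":[0.176,-0.167,-0.008],"spin":0,"gripper":0.75},
    {"slide":[0.176,-0.167,-0.008],"spin":0,"gripper":0.75},
    {"slide":[0.176,-0.167,-0.008],"spin":0,"gripper":0.75},
    {"slide":[0.176,-0.167,-0.008],"spin":0,"gripper":0.75},
    {"slide":[0.176,-0.167,-0.008],"spin":0,"gripper":0.75},
  ],
)

```text
t: 16.78
tool_pos: [0.3836, -0.2185, 0.2484]
tool_rot: [-2.546, -1.84, -0.0]
contact_force: [-0.2, -0.4, 0.4]
opening: 0.0751
grip_force: 0.0
```

Call:
arm_command(
  increments=[
    {"slide":[0.241,-0.1,0],"spin":-18,"gripper":0.75},
    {"slide":[0.241,-0.1,0],"spin":-18,"gripper":0.75},
    {"slide":[0.241,-0.1,0],"spin":-18,"gripper":0.75},
    {"slide":[0.241,-0.1,0],"spin":-18,"gripper":0.75},
    {"slide":[0.241,-0.1,0],"spin":-18,"gripper":0.75},
    {"slide":[0.241,-0.1,0],"spin":-18,"gripper":0.75},
    {"slide":[0.241,-0.1,0],"spin":-18,"gripper":0.75},
    {"slide":[0.241,-0.1,0],"spin":-18,"gripper":0.75},
  ],
)

```text
t: 17.45
tool_pos: [0.365, 0.0421, 0.2489]
tool_rot: [2.22, 2.222, 0.002]
contact_force: [-0.1, 0.3, 0.1]
opening: 0.0748
grip_force: 0.0
```

```bash
python3 -c "
from h import *
path((.39,.2,.22,100),(.437,.2855,.2,107))"
```

```text
at [0.365  0.0421 0.2489] phi 90.1 op 0.0748 F [-0.1  0.3  0.1] t 17.4
(0.39, 0.2, 0.22, 100) -> [0.1578 0.0252 0.029 ] spin -9.9
(0.437, 0.2855, 0.2, 107) -> [0.2433 0.0723 0.0491] spin -16.9
```

Call:
arm_command(
  increments=[
    {"slide":[0.04,0.006,0.007],"spin":-4,"gripper":0.75},
    {"slide":[0.08,0.012,0.015],"spin":-8,"gripper":0.75},
    {"slide":[0.12,0.018,0.022],"spin":-12,"gripper":0.75},
    {"slide":[0.158,0.025,0.029],"spin":-17,"gripper":0.75},
    {"slide":[0.19,0.043,0.036],"spin":-17,"gripper":0.75},
    {"slide":[0.22,0.06,0.045],"spin":-17,"gripper":0.75},
    {"slide":[0.243,0.072,0.049],"spin":-17,"gripper":0.75},
    {"slide":[0.243,0.072,0.049],"spin":-17,"gripper":0.75},
  ],
)

```text
t: 18.12
tool_pos: [0.4406, 0.284, 0.1982]
tool_rot: [-1.873, -2.521, 0.001]
contact_force: [0.1, 0.1, -0.2]
opening: 0.0749
grip_force: 0.0
```

```bash
python3 -c "
from h import *
path((.437,.2855,.123,107))"
```

```text
at [0.4406 0.284  0.1982] phi 106.8 op 0.0749 F [ 0.1  0.1 -0.2] t 18.1
(0.437, 0.2855, 0.123, 107) -> [ 0.0025 -0.0029  0.0752] spin -0.2
```

Call:
arm_command(
  increments=[
    {"slide":[0,0,0.02],"spin":0,"gripper":0.75},
    {"slide":[0,0,0.035],"spin":0,"gripper":0.75},
    {"slide":[0,0,0.04],"spin":0,"gripper":0.75},
    {"slide":[0,0,0.04],"spin":0,"gripper":0.75},
    {"slide":[0,0,0.04],"spin":0,"gripper":0.75},
  ],
)

```text
t: 18.53
tool_pos: [0.4392, 0.2814, 0.1597]
tool_rot: [1.876, 2.519, 0.0]
contact_force: [0.5, 0.5, 1.2]
opening: 0.0749
grip_force: 0.0
```

```bash
python3 -c "
from h import *
path((.437,.2855,.1235,107))"
```

```text
at [0.4392 0.2814 0.1597] phi 106.7 op 0.0749 F [0.5 0.5 1.2] t 18.5
(0.437, 0.2855, 0.1235, 107) -> [ 0.0046 -0.0009  0.0362] spin -0.3
```

Call:
arm_command(
  increments=[
    {"slide":[0.0045,-0.001,0],"spin":-0.3,"gripper":0.75},
    {"slide":[0.0045,-0.001,0.015],"spin":-0.3,"gripper":0.75},
    {"slide":[0.0045,-0.001,0.03],"spin":-0.3,"gripper":0.75},
    {"slide":[0.0045,-0.001,0.036],"spin":-0.3,"gripper":0.75},
    {"slide":[0.0045,-0.001,0.036],"spin":-0.3,"gripper":0.55},
    {"slide":[0.0045,-0.001,0.036],"spin":-0.3,"gripper":0.45},
    {"slide":[0.0045,-0.001,0.036],"spin":-0.3,"gripper":0.38},
    {"slide":[0.0045,-0.001,0.036],"spin":-0.3,"gripper":0.3},
  ],
  newtons=30,
)

```text
t: 19.2
tool_pos: [0.4372, 0.2866, 0.1248]
tool_rot: [1.867, 2.525, 0.003]
contact_force: [-0.3, -1.2, 0.3]
opening: 0.0571
grip_force: 32.2
```

Call:
arm_command(
  increments=[
    {"slide":[0,0,0],"spin":0,"gripper":0.2},
    {"slide":[0,0,0],"spin":0,"gripper":0.2},
    {"slide":[0,0,0],"spin":0,"gripper":0.2},
  ],
)

```text
t: 19.45
tool_pos: [0.4372, 0.2867, 0.1248]
tool_rot: [1.868, 2.525, 0.003]
contact_force: [-0.8, -0.8, 6.0]
opening: 0.057
grip_force: 32.7
```

```bash
python3 -c "
from h import *
print(status.get_obs()['grip_force']);path((.437,.2855,.123,107))"
```

```text
32.72045910358429
at [0.4372 0.2867 0.1248] phi 107.0 op 0.0570 F [-0.8 -0.8  6. ] t 19.4
(0.437, 0.2855, 0.123, 107) -> [-0.001  -0.0006  0.0018] spin 0.0
```

Call:
arm_command(
  increments=[
    {"slide":[0,0,-0.002],"spin":0,"gripper":0.2},
    {"slide":[0,0,-0.005],"spin":0,"gripper":0.2},
    {"slide":[0,0,-0.01],"spin":0,"gripper":0.2},
    {"slide":[0,0,-0.015],"spin":0,"gripper":0.2},
    {"slide":[0,0,-0.025],"spin":0,"gripper":0.2},
    {"slide":[0,0,-0.05],"spin":0,"gripper":0.2},
    {"slide":[0,0,-0.085],"spin":0,"gripper":0.2},
    {"slide":[0,0,-0.1],"spin":0,"gripper":0.2},
  ],
)

```text
t: 20.12
tool_pos: [0.4378, 0.2869, 0.2284]
tool_rot: [1.866, 2.524, 0.009]
contact_force: [1.0, -0.1, 0.7]
opening: 0.0574
grip_force: 32.3
```

Call:
arm_command(
  increments=[
    {"slide":[-0.025,-0.022,-0.02],"spin":0,"gripper":0.2},
    {"slide":[-0.05,-0.045,-0.025],"spin":0,"gripper":0.2},
    {"slide":[-0.071,-0.063,-0.025],"spin":0,"gripper":0.2},
    {"slide":[-0.107,-0.083,-0.025],"spin":4,"gripper":0.2},
    {"slide":[-0.142,-0.103,-0.025],"spin":8,"gripper":0.2},
    {"slide":[-0.178,-0.123,-0.025],"spin":12,"gripper":0.2},
    {"slide":[-0.214,-0.143,-0.025],"spin":17,"gripper":0.2},
    {"slide":[-0.214,-0.143,-0.025],"spin":17,"gripper":0.2},
  ],
)

```text
t: 20.78
tool_pos: [0.3615, 0.0341, 0.2491]
tool_rot: [2.233, 2.204, -0.002]
contact_force: [-0.9, 1.4, 0.1]
opening: 0.0569
grip_force: 32.4
```

Call:
arm_command(
  increments=[
    {"slide":[-0.04,0.005,0],"spin":3,"gripper":0.2},
    {"slide":[-0.08,0.01,0],"spin":6,"gripper":0.2},
    {"slide":[-0.12,0.015,0],"spin":9,"gripper":0.2},
    {"slide":[-0.16,0.02,0],"spin":12,"gripper":0.2},
    {"slide":[-0.2,0.025,0],"spin":15,"gripper":0.2},
    {"slide":[-0.235,0.03,0],"spin":17.7,"gripper":0.2},
    {"slide":[-0.27,0.04,0],"spin":17.7,"gripper":0.2},
    {"slide":[-0.27,0.04,0],"spin":17.7,"gripper":0.2},
  ],
)

```text
t: 21.45
tool_pos: [0.4033, -0.235, 0.2491]
tool_rot: [2.539, 1.847, -0.001]
contact_force: [0.9, 1.1, -1.1]
opening: 0.0567
grip_force: 32.4
```

```bash
python3 -c "
from h import *
path((.5156,-.3568,.13,71.7))"
```

```text
at [ 0.4033 -0.235   0.2491] phi 72.1 op 0.0567 F [ 0.9  1.1 -1.1] t 21.4
(0.5156, -0.3568, 0.13, 71.7) -> [-0.081   0.1442  0.1194] spin 0.4
```

Call:
arm_command(
  increments=[
    {"slide":[-0.018,0.03,0.015],"spin":0.4,"gripper":0.2},
    {"slide":[-0.035,0.06,0.03],"spin":0.4,"gripper":0.2},
    {"slide":[-0.052,0.09,0.05],"spin":0.4,"gripper":0.2},
    {"slide":[-0.068,0.12,0.07],"spin":0.4,"gripper":0.2},
    {"slide":[-0.081,0.144,0.09],"spin":0.4,"gripper":0.2},
    {"slide":[-0.081,0.144,0.11],"spin":0.4,"gripper":0.2},
    {"slide":[-0.081,0.144,0.119],"spin":0.4,"gripper":0.2},
    {"slide":[-0.081,0.144,0.119],"spin":0.4,"gripper":0.2},
  ],
)

```text
t: 22.12
tool_pos: [0.5139, -0.3495, 0.1263]
tool_rot: [-2.537, -1.842, 0.002]
contact_force: [-0.6, -0.1, -1.1]
opening: 0.0572
grip_force: 32.5
```

Call:
arm_command(
  increments=[
    {"slide":[0,0,0],"spin":0,"gripper":0.2},
    {"slide":[0,0,0],"spin":0,"gripper":0.2},
  ],
)

```text
t: 22.28
tool_pos: [0.5155, -0.351, 0.1312]
tool_rot: [2.54, 1.844, 0.001]
contact_force: [-0.1, -0.1, -0.5]
opening: 0.0571
grip_force: 32.5
```

```bash
python3 -c "
from h import *
path((.5159,-.3558,.0945,71.7))"
```

```text
at [ 0.5155 -0.351   0.1312] phi 72.0 op 0.0571 F [-0.1 -0.1 -0.5] t 22.3
(0.5159, -0.3558, 0.0945, 71.7) -> [-0.0044  0.0018  0.0367] spin 0.3
```

Call:
arm_command(
  increments=[
    {"slide":[-0.0045,0.002,0],"spin":0.3,"gripper":0.2},
    {"slide":[-0.0045,0.002,0.01],"spin":0.3,"gripper":0.2},
    {"slide":[-0.0045,0.002,0.02],"spin":0.3,"gripper":0.2},
    {"slide":[-0.0045,0.002,0.027],"spin":0.3,"gripper":0.2},
    {"slide":[-0.0045,0.002,0.027],"spin":0.3,"gripper":0.2},
    {"slide":[-0.0045,0.002,0.031],"spin":0.3,"gripper":0.2},
    {"slide":[-0.0045,0.002,0.034],"spin":0.3,"gripper":0.2},
    {"slide":[-0.0045,0.002,0.036],"spin":0.3,"gripper":0.2},
  ],
)

```text
t: 22.95
tool_pos: [0.5156, -0.356, 0.0929]
tool_rot: [-2.547, -1.838, 0.0]
contact_force: [0.0, 0.2, -0.0]
opening: 0.0568
grip_force: 32.5
```

Call:
arm_command(
  increments=[
    {"slide":[0,0,0.001],"spin":0,"gripper":0.2},
    {"slide":[0,0,0.002],"spin":0,"gripper":0.2},
    {"slide":[0,0,0.003],"spin":0,"gripper":0.2},
    {"slide":[0,0,0.003],"spin":0,"gripper":0.2},
  ],
)

```text
t: 23.28
tool_pos: [0.5161, -0.3564, 0.0919]
tool_rot: [2.547, 1.838, 0.0]
contact_force: [-2.0, 1.5, 5.3]
opening: 0.0568
grip_force: 33.2
```

```bash
python3 -c "
from h import *
path((.5159,-.3558,.0918,71.7))"
```

```text
at [ 0.5161 -0.3564  0.0919] phi 71.6 op 0.0568 F [-2.   1.5  5.3] t 23.3
(0.5159, -0.3558, 0.0918, 71.7) -> [ 0.0005 -0.0004  0.0001] spin -0.1
```

Call:
arm_command(
  increments=[
    {"slide":[0,0,0],"spin":0,"gripper":0.5},
    {"slide":[0,0,0],"spin":0,"gripper":0.55},
    {"slide":[0,0,0],"spin":0,"gripper":0.55},
    {"slide":[0,0,-0.01],"spin":0,"gripper":0.55},
    {"slide":[0,0,-0.03],"spin":0,"gripper":0.6},
    {"slide":[0,0,-0.07],"spin":0,"gripper":0.7},
    {"slide":[0,0,-0.11],"spin":0,"gripper":0.75},
    {"slide":[0,0,-0.155],"spin":0,"gripper":0.75},
  ],
)

```text
t: 23.95
tool_pos: [0.5151, -0.3556, 0.2433]
tool_rot: [-2.546, -1.838, 0.001]
contact_force: [1.2, -0.6, -0.3]
opening: 0.0747
grip_force: 0.0
```

Call:
arm_command(
  increments=[
    {"slide":[0.088,-0.1665,0],"spin":0,"gripper":0.75},
    {"slide":[0.088,-0.1665,0],"spin":0,"gripper":0.75},
    {"slide":[0.088,-0.1665,0],"spin":0,"gripper":0.75},
    {"slide":[0.088,-0.1665,0],"spin":0,"gripper":0.75},
    {"slide":[0.088,-0.1665,0],"spin":0,"gripper":0.75},
    {"slide":[0.088,-0.1665,0],"spin":0,"gripper":0.75},
  ],
)

```text
t: 24.45
tool_pos: [0.383, -0.2173, 0.2416]
tool_rot: [-2.546, -1.839, -0.0]
contact_force: [0.9, 0.1, 0.5]
opening: 0.0746
grip_force: 0.0
```

Call:
arm_command(
  increments=[
    {"slide":[0.241,-0.1,0],"spin":-18,"gripper":0.75},
    {"slide":[0.241,-0.1,0],"spin":-18,"gripper":0.75},
    {"slide":[0.241,-0.1,0],"spin":-18,"gripper":0.75},
    {"slide":[0.241,-0.1,0],"spin":-18,"gripper":0.75},
    {"slide":[0.241,-0.1,0],"spin":-18,"gripper":0.75},
    {"slide":[0.241,-0.1,0],"spin":-18,"gripper":0.75},
    {"slide":[0.241,-0.1,0],"spin":-18,"gripper":0.75},
    {"slide":[0.241,-0.1,0],"spin":-18,"gripper":0.75},
  ],
)

```text
t: 25.12
tool_pos: [0.3665, 0.0426, 0.2428]
tool_rot: [2.221, 2.22, 0.002]
contact_force: [-0.1, -0.3, -0.3]
opening: 0.0748
grip_force: 0.0
```

Call:
arm_command(
  increments=[
    {"slide":[0.04,0.006,0.007],"spin":-4,"gripper":0.75},
    {"slide":[0.08,0.012,0.015],"spin":-8,"gripper":0.75},
    {"slide":[0.12,0.018,0.022],"spin":-12,"gripper":0.75},
    {"slide":[0.158,0.025,0.029],"spin":-17,"gripper":0.75},
    {"slide":[0.19,0.043,0.036],"spin":-17,"gripper":0.75},
    {"slide":[0.22,0.06,0.045],"spin":-17,"gripper":0.75},
    {"slide":[0.243,0.072,0.05],"spin":-17,"gripper":0.75},
    {"slide":[0.243,0.072,0.05],"spin":-17,"gripper":0.75},
  ],
)

```text
t: 25.78
tool_pos: [0.4423, 0.2846, 0.1908]
tool_rot: [-1.875, -2.52, 0.001]
contact_force: [-0.8, 0.1, 0.8]
opening: 0.0748
grip_force: 0.0
```

Call:
arm_command(
  increments=[
    {"slide":[0,0,0.02],"spin":0,"gripper":0.75},
    {"slide":[0,0,0.035],"spin":0,"gripper":0.75},
    {"slide":[0,0,0.045],"spin":0,"gripper":0.75},
    {"slide":[0,0,0.045],"spin":0,"gripper":0.75},
    {"slide":[0,0,0.045],"spin":0,"gripper":0.75},
  ],
)

```text
t: 26.2
tool_pos: [0.4403, 0.2818, 0.1468]
tool_rot: [-1.878, -2.518, 0.001]
contact_force: [0.4, 0.6, -0.3]
opening: 0.075
grip_force: 0.0
```

```bash
python3 -c "
from h import *
path((.437,.286,.1105,107))"
```

```text
at [0.4403 0.2818 0.1468] phi 106.5 op 0.0750 F [ 0.4  0.6 -0.3] t 26.2
(0.437, 0.286, 0.1105, 107) -> [ 0.005  -0.002   0.0363] spin -0.5
```

Call:
arm_command(
  increments=[
    {"slide":[0.004,-0.002,0],"spin":-0.5,"gripper":0.75},
    {"slide":[0.004,-0.002,0.015],"spin":-0.5,"gripper":0.75},
    {"slide":[0.004,-0.002,0.03],"spin":-0.5,"gripper":0.75},
    {"slide":[0.004,-0.002,0.036],"spin":-0.5,"gripper":0.75},
    {"slide":[0.004,-0.002,0.036],"spin":-0.5,"gripper":0.55},
    {"slide":[0.004,-0.002,0.036],"spin":-0.5,"gripper":0.45},
    {"slide":[0.004,-0.002,0.036],"spin":-0.5,"gripper":0.38},
    {"slide":[0.004,-0.002,0.036],"spin":-0.5,"gripper":0.3},
  ],
  newtons=30,
)

```text
t: 26.87
tool_pos: [0.4377, 0.2864, 0.1125]
tool_rot: [1.865, 2.527, 0.003]
contact_force: [-0.5, 0.2, -0.3]
opening: 0.057
grip_force: 32.2
```

Call:
arm_command(
  increments=[
    {"slide":[0,0,0],"spin":0,"gripper":0.2},
    {"slide":[0,0,0],"spin":0,"gripper":0.2},
    {"slide":[0,0,0],"spin":0,"gripper":0.2},
  ],
)

```text
t: 27.12
tool_pos: [0.4377, 0.2864, 0.1125]
tool_rot: [1.865, 2.527, 0.003]
contact_force: [-1.5, -0.7, 6.5]
opening: 0.0569
grip_force: 32.7
```

```bash
python3 -c "
from h import *
print(status.get_obs()['grip_force']);path((.437,.2855,.1105,107))"
```

```text
32.73750901222229
at [0.4377 0.2864 0.1125] phi 107.1 op 0.0569 F [-1.5 -0.7  6.5] t 27.1
(0.437, 0.2855, 0.1105, 107) -> [-0.0007 -0.001   0.002 ] spin 0.1
```

Call:
arm_command(
  increments=[
    {"slide":[0,0,-0.002],"spin":0,"gripper":0.2},
    {"slide":[0,0,-0.005],"spin":0,"gripper":0.2},
    {"slide":[0,0,-0.01],"spin":0,"gripper":0.2},
    {"slide":[0,0,-0.015],"spin":0,"gripper":0.2},
    {"slide":[0,0,-0.025],"spin":0,"gripper":0.2},
    {"slide":[0,0,-0.05],"spin":0,"gripper":0.2},
    {"slide":[0,0,-0.085],"spin":0,"gripper":0.2},
    {"slide":[0,0,-0.112],"spin":0,"gripper":0.2},
  ],
)

```text
t: 27.78
tool_pos: [0.437, 0.286, 0.2255]
tool_rot: [1.866, 2.527, 0.002]
contact_force: [0.7, 0.9, -0.2]
opening: 0.0571
grip_force: 32.3
```

Call:
arm_command(
  increments=[
    {"slide":[-0.025,-0.022,-0.02],"spin":0,"gripper":0.2},
    {"slide":[-0.05,-0.045,-0.025],"spin":0,"gripper":0.2},
    {"slide":[-0.071,-0.063,-0.025],"spin":0,"gripper":0.2},
    {"slide":[-0.107,-0.083,-0.025],"spin":4,"gripper":0.2},
    {"slide":[-0.142,-0.103,-0.025],"spin":8,"gripper":0.2},
    {"slide":[-0.178,-0.123,-0.025],"spin":12,"gripper":0.2},
    {"slide":[-0.214,-0.143,-0.025],"spin":17,"gripper":0.2},
    {"slide":[-0.214,-0.143,-0.025],"spin":17,"gripper":0.2},
  ],
)

```text
t: 28.45
tool_pos: [0.3624, 0.0337, 0.2488]
tool_rot: [2.231, 2.207, -0.002]
contact_force: [-0.9, 0.8, -0.5]
opening: 0.0568
grip_force: 32.4
```

Call:
arm_command(
  increments=[
    {"slide":[-0.04,0.005,0],"spin":3,"gripper":0.2},
    {"slide":[-0.08,0.01,0],"spin":6,"gripper":0.2},
    {"slide":[-0.12,0.015,0],"spin":9,"gripper":0.2},
    {"slide":[-0.16,0.02,0],"spin":12,"gripper":0.2},
    {"slide":[-0.2,0.025,0],"spin":15,"gripper":0.2},
    {"slide":[-0.235,0.03,0],"spin":17.7,"gripper":0.2},
    {"slide":[-0.27,0.04,0],"spin":17.7,"gripper":0.2},
    {"slide":[-0.27,0.04,0],"spin":17.7,"gripper":0.2},
  ],
)

```text
t: 29.12
tool_pos: [0.4047, -0.2353, 0.2487]
tool_rot: [2.537, 1.849, -0.001]
contact_force: [0.2, 0.8, -0.3]
opening: 0.057
grip_force: 32.4
```

```bash
python3 -c "
from h import *
path((.5433,-.2733,.13,71.7))"
```

```text
at [ 0.4047 -0.2353  0.2487] phi 72.2 op 0.0570 F [ 0.2  0.8 -0.3] t 29.1
(0.5433, -0.2733, 0.13, 71.7) -> [0.0065 0.1435 0.1189] spin 0.5
```

Call:
arm_command(
  increments=[
    {"slide":[0.001,0.035,0.015],"spin":0.5,"gripper":0.2},
    {"slide":[0.002,0.07,0.03],"spin":0.5,"gripper":0.2},
    {"slide":[0.004,0.1,0.05],"spin":0.5,"gripper":0.2},
    {"slide":[0.006,0.13,0.07],"spin":0.5,"gripper":0.2},
    {"slide":[0.0065,0.1435,0.09],"spin":0.5,"gripper":0.2},
    {"slide":[0.0065,0.1435,0.11],"spin":0.5,"gripper":0.2},
    {"slide":[0.0065,0.1435,0.119],"spin":0.5,"gripper":0.2},
    {"slide":[0.0065,0.1435,0.119],"spin":0.5,"gripper":0.2},
  ],
)

```text
t: 29.78
tool_pos: [0.5413, -0.2662, 0.1262]
tool_rot: [-2.538, -1.843, 0.003]
contact_force: [0.1, -0.1, -0.5]
opening: 0.0567
grip_force: 32.5
```

Call:
arm_command(
  increments=[
    {"slide":[0,0,0],"spin":0,"gripper":0.2},
    {"slide":[0,0,0],"spin":0,"gripper":0.2},
  ],
)

```text
t: 29.95
tool_pos: [0.5431, -0.2679, 0.1308]
tool_rot: [2.541, 1.844, 0.001]
contact_force: [-0.4, -0.3, -0.3]
opening: 0.0572
grip_force: 32.5
```

```bash
python3 -c "
from h import *
path((.5435,-.2726,.0945,71.7))"
```

```text
at [ 0.5431 -0.2679  0.1308] phi 71.9 op 0.0572 F [-0.4 -0.3 -0.3] t 29.9
(0.5435, -0.2726, 0.0945, 71.7) -> [-0.0043  0.0017  0.0363] spin 0.2
```

Call:
arm_command(
  increments=[
    {"slide":[-0.0045,0.002,0],"spin":0.3,"gripper":0.2},
    {"slide":[-0.0045,0.002,0.01],"spin":0.3,"gripper":0.2},
    {"slide":[-0.0045,0.002,0.02],"spin":0.3,"gripper":0.2},
    {"slide":[-0.0045,0.002,0.027],"spin":0.3,"gripper":0.2},
    {"slide":[-0.0045,0.002,0.027],"spin":0.3,"gripper":0.2},
    {"slide":[-0.0045,0.002,0.031],"spin":0.3,"gripper":0.2},
    {"slide":[-0.0045,0.002,0.034],"spin":0.3,"gripper":0.2},
    {"slide":[-0.0045,0.002,0.036],"spin":0.3,"gripper":0.2},
  ],
)

```text
t: 30.62
tool_pos: [0.5431, -0.2725, 0.0926]
tool_rot: [-2.547, -1.838, 0.0]
contact_force: [-1.5, 0.6, 5.5]
opening: 0.057
grip_force: 33.5
```

Call:
arm_command(
  increments=[
    {"slide":[0,0,0.001],"spin":0,"gripper":0.2},
    {"slide":[0,0,0.002],"spin":0,"gripper":0.2},
    {"slide":[0,0,0.003],"spin":0,"gripper":0.2},
    {"slide":[0,0,0.003],"spin":0,"gripper":0.2},
  ],
)

```text
t: 30.95
tool_pos: [0.5439, -0.273, 0.0925]
tool_rot: [2.547, 1.838, 0.0]
contact_force: [-5.7, 3.2, 9.8]
opening: 0.0568
grip_force: 33.6
```

```bash
python3 -c "
from h import *
path((.5435,-.2726,.0918,71.7))"
```

```text
at [ 0.5439 -0.273   0.0925] phi 71.6 op 0.0568 F [-5.7  3.2  9.8] t 30.9
(0.5435, -0.2726, 0.0918, 71.7) -> [ 0.0003 -0.0005  0.0007] spin -0.1
```

Call:
arm_command(
  increments=[
    {"slide":[0,0,0],"spin":0,"gripper":0.5},
    {"slide":[0,0,0],"spin":0,"gripper":0.55},
    {"slide":[0,0,0],"spin":0,"gripper":0.55},
    {"slide":[0,0,-0.01],"spin":0,"gripper":0.55},
    {"slide":[0,0,-0.03],"spin":0,"gripper":0.6},
    {"slide":[0,0,-0.07],"spin":0,"gripper":0.6},
    {"slide":[0,0,-0.11],"spin":0,"gripper":0.6},
    {"slide":[0,0,-0.14],"spin":0,"gripper":0.6},
  ],
)

```text
t: 31.62
tool_pos: [0.5436, -0.2729, 0.2338]
tool_rot: [2.545, 1.837, 0.002]
contact_force: [0.7, -0.1, 1.0]
opening: 0.0684
grip_force: 0.0
```

Call:
arm_command(
  increments=[
    {"slide":[0.0745,-0.152,0],"spin":0,"gripper":0.6},
    {"slide":[0.0745,-0.152,0],"spin":0,"gripper":0.6},
    {"slide":[0.0745,-0.152,0],"spin":0,"gripper":0.6},
    {"slide":[0.0745,-0.152,0],"spin":0,"gripper":0.6},
    {"slide":[0.0745,-0.152,0.02],"spin":0,"gripper":0.6},
    {"slide":[0.0745,-0.152,0.03],"spin":0,"gripper":0.6},
    {"slide":[0.0745,-0.152,0.03],"spin":0,"gripper":0.6},
  ],
)

```text
t: 32.2
tool_pos: [0.4211, -0.1532, 0.1979]
tool_rot: [-2.545, -1.837, 0.002]
contact_force: [-0.4, 0.2, -0.2]
opening: 0.0681
grip_force: 0.0
```

```bash
python3 -c "
from h import *
path((.423,-.1545,.115,71.7))
d=cam('side');t=cam('top')
cv2.imwrite('pics/s5.png',np.hstack([cv2.resize(d['img'][130:260,300:450],(450,390),interpolation=cv2.INTER_CUBIC),cv2.resize(t['img'][175:305,130:250],(350,390),interpolation=cv2.INTER_CUBIC)]))"
```

```text
at [ 0.4211 -0.1532  0.1979] phi 71.6 op 0.0681 F [-0.4  0.2 -0.2] t 32.2
(0.423, -0.1545, 0.115, 71.7) -> [-0.0007  0.0024  0.0829] spin -0.1
```

View pics/s5.png

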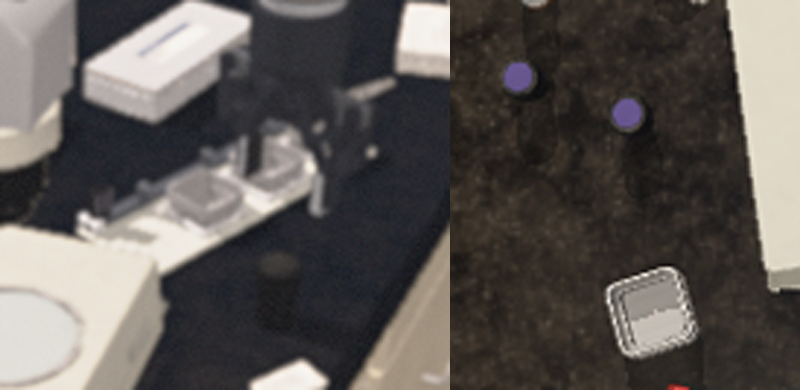

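The left panel shows dishes seated in bays 3 (205,195) and 2 (275,165), with the canister at (278,275). The right panel shows one eyepiece has moved (now at (520,78)), the other is at (628,113), and two dishes are left nested at (652,312). I'll pick the canister by its cap.

Call:
arm_command(
  increments=[
    {"slide":[-0.0005,0.002,0.03],"spin":0,"gripper":0.6},
    {"slide":[-0.0005,0.002,0.06],"spin":0,"gripper":0.6},
    {"slide":[-0.0005,0.002,0.083],"spin":0,"gripper":0.6},
    {"slide":[-0.0005,0.002,0.083],"spin":0,"gripper":0.6},
    {"slide":[-0.0005,0.002,0.083],"spin":0,"gripper":0.3},
    {"slide":[-0.0005,0.002,0.083],"spin":0,"gripper":0.1},
    {"slide":[-0.0005,0.002,0.083],"spin":0,"gripper":-0.05},
    {"slide":[-0.0005,0.002,0.083],"spin":0,"gripper":-0.1},
  ],
  newtons=25,
)

```text
t: 32.97
tool_pos: [0.4255, -0.1559, 0.1191]
tool_rot: [2.545, 1.836, 0.002]
contact_force: [-0.7, 0.7, 1.4]
opening: 0.0386
grip_force: 3.0
```

Call:
arm_command(
  increments=[
    {"slide":[0,0,0],"spin":0,"gripper":-0.15},
    {"slide":[0,0,0],"spin":0,"gripper":-0.2},
    {"slide":[0,0,0],"spin":0,"gripper":-0.3},
    {"slide":[0,0,0],"spin":0,"gripper":-0.3},
  ],
)

```text
t: 33.3
tool_pos: [0.4254, -0.1558, 0.1192]
tool_rot: [2.544, 1.836, 0.002]
contact_force: [-1.3, 0.8, 5.5]
opening: 0.0371
grip_force: 24.4
```

```bash
python3 -c "
from h import *
print(status.get_obs()['grip_force']);path((.423,-.1545,.115,71.7))"
```

```text
24.402911067008972
at [ 0.4254 -0.1558  0.1192] phi 71.6 op 0.0371 F [-1.3  0.8  5.5] t 33.3
(0.423, -0.1545, 0.115, 71.7) -> [ 0.0005 -0.0027  0.0042] spin -0.1
```

Call:
arm_command(
  increments=[
    {"slide":[0,0,-0.005],"spin":0,"gripper":-0.3},
    {"slide":[0,0,-0.02],"spin":0,"gripper":-0.3},
    {"slide":[0,0,-0.05],"spin":0,"gripper":-0.3},
    {"slide":[0,0,-0.075],"spin":0,"gripper":-0.3},
    {"slide":[-0.02,0.04,-0.08],"spin":0,"gripper":-0.3},
    {"slide":[-0.037,0.074,-0.08],"spin":0,"gripper":-0.3},
    {"slide":[-0.055,0.11,-0.08],"spin":0,"gripper":-0.3},
    {"slide":[-0.0745,0.149,-0.08],"spin":0,"gripper":-0.3},
  ],
)

```text
t: 33.97
tool_pos: [0.5418, -0.2724, 0.1979]
tool_rot: [2.546, 1.838, 0.001]
contact_force: [0.3, -0.5, -0.7]
opening: 0.0369
grip_force: 25.2
```

Call:
arm_command(
  increments=[
    {"slide":[0,0,0],"spin":0,"gripper":-0.3},
    {"slide":[0,0,0],"spin":0,"gripper":-0.3},
    {"slide":[0,0,0],"spin":0,"gripper":-0.3},
  ],
)

```text
t: 34.22
tool_pos: [0.5402, -0.271, 0.1964]
tool_rot: [-2.546, -1.837, 0.001]
contact_force: [-0.0, 0.0, -0.6]
opening: 0.0369
grip_force: 25.2
```

```bash
python3 -c "
from h import *
print(status.get_obs()['grip_force']);path((.5433,-.2733,.1285,71.7))"
```

```text
25.202026963233948
at [ 0.5402 -0.271   0.1964] phi 71.6 op 0.0369 F [-0.   0.  -0.6] t 34.2
(0.5433, -0.2733, 0.1285, 71.7) -> [-0.0012  0.0038  0.0679] spin -0.1
```

Call:
arm_command(
  increments=[
    {"slide":[-0.001,0.004,0.02],"spin":0,"gripper":-0.3},
    {"slide":[-0.001,0.004,0.045],"spin":0,"gripper":-0.3},
    {"slide":[-0.001,0.004,0.058],"spin":0,"gripper":-0.3},
    {"slide":[-0.001,0.004,0.062],"spin":0,"gripper":-0.3},
    {"slide":[-0.001,0.004,0.065],"spin":0,"gripper":-0.3},
    {"slide":[-0.001,0.004,0.067],"spin":0,"gripper":-0.3},
    {"slide":[-0.001,0.004,0.069],"spin":0,"gripper":-0.3},
    {"slide":[-0.001,0.004,0.069],"spin":0,"gripper":-0.3},
  ],
)

```text
t: 34.88
tool_pos: [0.5437, -0.273, 0.1279]
tool_rot: [-2.547, -1.839, -0.0]
contact_force: [0.1, -0.3, -0.9]
opening: 0.0372
grip_force: 27.6
```

```bash
python3 -c "
from h import *
print(status.get_obs()['grip_force']);path((.5433,-.2733,.1277,71.7))"
```

```text
27.578818202018738
at [ 0.5437 -0.273   0.1279] phi 71.6 op 0.0372 F [ 0.1 -0.3 -0.9] t 34.9
(0.5433, -0.2733, 0.1277, 71.7) -> [-0.0004 -0.0003  0.0002] spin -0.1
```

Call:
arm_command(
  increments=[
    {"slide":[0,0,0.001],"spin":0,"gripper":-0.3},
    {"slide":[0,0,0.001],"spin":0,"gripper":-0.3},
    {"slide":[0,0,0.001],"spin":0,"gripper":0},
    {"slide":[0,0,0.001],"spin":0,"gripper":0.3},
    {"slide":[0,0,0.001],"spin":0,"gripper":0.4},
    {"slide":[0,0,-0.03],"spin":0,"gripper":0.4},
    {"slide":[0,0,-0.07],"spin":0,"gripper":0.4},
    {"slide":[0,0,-0.11],"spin":0,"gripper":0.4},
  ],
)

```text
t: 35.55
tool_pos: [0.5433, -0.273, 0.2373]
tool_rot: [-2.545, -1.836, 0.002]
contact_force: [1.0, -1.3, 1.2]
opening: 0.0598
grip_force: 0.0
```

```bash
cat > e.py <<'E'
from h import *
def eyes():
    d=cam("top");h=cv2.cvtColor(d["img"],cv2.COLOR_BGR2HSV);m=cv2.inRange(h,(110,60,50),(150,255,255))
    m[:185]=0;m[305:]=0;m[:,:95]=0;m[:,240:]=0
    for c,s in blobs(m,20):print("eye",c.round(1),s[4],plane(d,*c,.042).round(4),"corr",(plane(d,*c,.042)+[.002,.001]).round(4))
E
python3 -c "
from e import *
eyes();path((.385,-.2,.25,72),(.365,.04,.25,72))"
```

```text
eye [152.9 200.1] 76 [0.6201 0.3912] corr [0.6221 0.3922]
eye [190.2 212.3] 79 [0.5904 0.3036] corr [0.5924 0.3046]
at [ 0.5471 -0.2754  0.2492] phi 71.6 op 0.0596 F [ 3.  -0.9  6.8] t 35.6
(0.385, -0.2, 0.25, 72) -> [ 0.0205 -0.1776 -0.0033] spin -0.4
(0.365, 0.04, 0.25, 72) -> [ 0.242  -0.2722 -0.0053] spin -0.4
```

Call:
arm_command(
  increments=[
    {"slide":[0.018,-0.174,-0.003],"spin":0,"gripper":0.5},
    {"slide":[0.018,-0.174,-0.003],"spin":0,"gripper":0.5},
    {"slide":[0.018,-0.174,-0.003],"spin":0,"gripper":0.5},
    {"slide":[0.018,-0.174,-0.003],"spin":0,"gripper":0.5},
    {"slide":[0.018,-0.174,-0.003],"spin":0,"gripper":0.5},
    {"slide":[0.018,-0.174,-0.003],"spin":0,"gripper":0.5},
  ],
)

```text
t: 36.1
tool_pos: [0.3829, -0.2006, 0.2402]
tool_rot: [2.548, 1.837, 0.0]
contact_force: [0.2, 0.4, 0.0]
opening: 0.0641
grip_force: 0.0
```

Call:
arm_command(
  increments=[
    {"slide":[0.2215,-0.0946,0],"spin":0,"gripper":0.5},
    {"slide":[0.2215,-0.0946,0],"spin":0,"gripper":0.5},
    {"slide":[0.2215,-0.0946,0],"spin":0,"gripper":0.5},
    {"slide":[0.2215,-0.0946,0],"spin":0,"gripper":0.5},
    {"slide":[0.2215,-0.0946,0],"spin":0,"gripper":0.5},
    {"slide":[0.2215,-0.0946,0],"spin":0,"gripper":0.5},
    {"slide":[0.2215,-0.0946,0],"spin":0,"gripper":0.5},
  ],
)

```text
t: 36.68
tool_pos: [0.3652, 0.0428, 0.2417]
tool_rot: [-2.539, -1.848, -0.004]
contact_force: [0.4, -0.2, -0.3]
opening: 0.0643
grip_force: 0.0
```

Call:
arm_command(
  increments=[
    {"slide":[0.22,-0.036,0],"spin":0,"gripper":0.5},
    {"slide":[0.22,-0.036,0],"spin":0,"gripper":0.5},
    {"slide":[0.22,-0.036,0],"spin":0,"gripper":0.5},
    {"slide":[0.22,-0.036,0],"spin":0,"gripper":0.5},
    {"slide":[0.22,-0.036,0],"spin":0,"gripper":0.5},
    {"slide":[0.22,-0.036,0],"spin":0,"gripper":0.5},
    {"slide":[0.22,-0.036,0],"spin":0,"gripper":0.5},
  ],
)

```text
t: 37.27
tool_pos: [0.4015, 0.2615, 0.2411]
tool_rot: [-2.544, -1.843, -0.001]
contact_force: [0.3, 0.2, 0.1]
opening: 0.0641
grip_force: 0.0
```

```bash
python3 -c "
from e import *
eyes();path((.5924,.3046,.2,71.7))"
```

```text
eye [152.9 200.2] 76 [0.6199 0.3912] corr [0.6219 0.3922]
eye [190.2 212.3] 78 [0.5903 0.3037] corr [0.5923 0.3047]
at [0.4012 0.2598 0.2409] phi 71.8 op 0.0642 F [ 0.4 -0.6  0.1] t 37.3
(0.5924, 0.3046, 0.2, 71.7) -> [0.1024 0.1676 0.0409] spin 0.1
```

Call:
arm_command(
  increments=[
    {"slide":[0.02,0.033,0.01],"spin":0,"gripper":0.5},
    {"slide":[0.041,0.067,0.015],"spin":0,"gripper":0.5},
    {"slide":[0.062,0.1,0.02],"spin":0,"gripper":0.5},
    {"slide":[0.082,0.135,0.03],"spin":0,"gripper":0.5},
    {"slide":[0.1025,0.168,0.041],"spin":0,"gripper":0.5},
    {"slide":[0.1025,0.168,0.06],"spin":0,"gripper":0.5},
    {"slide":[0.1025,0.168,0.07],"spin":0,"gripper":0.5},
    {"slide":[0.1025,0.168,0.07],"spin":0,"gripper":0.5},
  ],
)

```text
t: 37.98
tool_pos: [0.5906, 0.3005, 0.1668]
tool_rot: [-2.548, -1.835, 0.011]
contact_force: [-0.9, -0.6, -1.0]
opening: 0.0638
grip_force: 0.0
```

Call:
arm_command(
  increments=[
    {"slide":[0,0,0],"spin":0,"gripper":0.5},
    {"slide":[0,0,0],"spin":0,"gripper":0.5},
  ],
)

```text
t: 38.15
tool_pos: [0.5915, 0.3023, 0.1723]
tool_rot: [2.548, 1.838, 0.002]
contact_force: [-0.2, 0.4, 1.2]
opening: 0.0639
grip_force: 0.0
```

```bash
python3 -c "
from e import *
path((.5924,.3046,.098,71.7))"
```

```text
at [0.5915 0.3023 0.1723] phi 71.6 op 0.0639 F [-0.2  0.4  1.2] t 38.1
(0.5924, 0.3046, 0.098, 71.7) -> [0.0024 0.     0.0743] spin -0.1
```

Call:
arm_command(
  increments=[
    {"slide":[0.0025,0,0.03],"spin":0,"gripper":0.5},
    {"slide":[0.0025,0,0.06],"spin":0,"gripper":0.5},
    {"slide":[0.0025,0,0.074],"spin":0,"gripper":0.5},
    {"slide":[0.0025,0,0.074],"spin":0,"gripper":0.5},
    {"slide":[0.0025,0,0.074],"spin":0,"gripper":0.2},
    {"slide":[0.0025,0,0.074],"spin":0,"gripper":0},
    {"slide":[0.0025,0,0.074],"spin":0,"gripper":-0.12},
    {"slide":[0.0025,0,0.074],"spin":0,"gripper":-0.2},
  ],
  newtons=30,
)

```text
t: 38.82
tool_pos: [0.5935, 0.3057, 0.0993]
tool_rot: [2.547, 1.838, 0.005]
contact_force: [-0.7, -0.8, 0.0]
opening: 0.034
grip_force: 0.1
```

Call:
arm_command(
  increments=[
    {"slide":[0,0,0],"spin":0,"gripper":-0.3},
    {"slide":[0,0,0],"spin":0,"gripper":-0.4},
    {"slide":[0,0,0],"spin":0,"gripper":-0.4},
    {"slide":[0,0,0],"spin":0,"gripper":-0.4},
  ],
)

```text
t: 39.15
tool_pos: [0.5936, 0.3058, 0.0994]
tool_rot: [2.547, 1.838, 0.005]
contact_force: [-2.1, 0.1, 7.1]
opening: 0.0322
grip_force: 29.9
```

```bash
python3 -c "
from e import *
print(status.get_obs()['grip_force']);path((.47,.285,.24,71.7),(.385,.2,.24,72),(.365,.04,.24,72))"
```

```text
29.881128072738647
at [0.5936 0.3058 0.0994] phi 71.6 op 0.0322 F [-2.1  0.1  7.1] t 39.1
(0.47, 0.285, 0.24, 71.7) -> [-0.0584 -0.1104 -0.141 ] spin -0.1
(0.385, 0.2, 0.24, 72) -> [-0.1658 -0.1643 -0.1413] spin -0.4
(0.365, 0.04, 0.24, 72) -> [-0.324  -0.1329 -0.1416] spin -0.4
```

Call:
arm_command(
  increments=[
    {"slide":[0,0,-0.01],"spin":0,"gripper":-0.4},
    {"slide":[0,0,-0.045],"spin":0,"gripper":-0.4},
    {"slide":[0,0,-0.08],"spin":0,"gripper":-0.4},
    {"slide":[0,0,-0.115],"spin":0,"gripper":-0.4},
    {"slide":[-0.016,-0.03,-0.135],"spin":0,"gripper":-0.4},
    {"slide":[-0.032,-0.06,-0.141],"spin":0,"gripper":-0.4},
    {"slide":[-0.048,-0.09,-0.141],"spin":0,"gripper":-0.4},
    {"slide":[-0.058,-0.11,-0.141],"spin":0,"gripper":-0.4},
  ],
)

```text
t: 39.82
tool_pos: [0.4677, 0.2844, 0.239]
tool_rot: [2.547, 1.838, 0.001]
contact_force: [-0.4, -0.1, -1.6]
opening: 0.0322
grip_force: 30.2
```

Call:
arm_command(
  increments=[
    {"slide":[-0.036,-0.018,0],"spin":0,"gripper":-0.4},
    {"slide":[-0.072,-0.036,0],"spin":0,"gripper":-0.4},
    {"slide":[-0.107,-0.054,0],"spin":0,"gripper":-0.4},
    {"slide":[-0.147,-0.046,0],"spin":0,"gripper":-0.4},
    {"slide":[-0.187,-0.038,0],"spin":0,"gripper":-0.4},
    {"slide":[-0.226,-0.03,0],"spin":0,"gripper":-0.4},
    {"slide":[-0.2656,-0.0225,0],"spin":0,"gripper":-0.4},
    {"slide":[-0.2656,-0.0225,0],"spin":0,"gripper":-0.4},
  ],
)

```text
t: 40.48
tool_pos: [0.364, 0.0341, 0.2383]
tool_rot: [2.554, 1.823, -0.001]
contact_force: [-0.2, 0.1, -0.8]
opening: 0.0321
grip_force: 30.3
```

Call:
arm_command(
  increments=[
    {"slide":[-0.036,0.016,0],"spin":0,"gripper":-0.4},
    {"slide":[-0.072,0.032,0],"spin":0,"gripper":-0.4},
    {"slide":[-0.108,0.048,0],"spin":0,"gripper":-0.4},
    {"slide":[-0.144,0.063,0],"spin":0,"gripper":-0.4},
    {"slide":[-0.18,0.079,0],"spin":0,"gripper":-0.4},
    {"slide":[-0.215,0.095,0],"spin":0,"gripper":-0.4},
    {"slide":[-0.239,0.105,0],"spin":0,"gripper":-0.4},
    {"slide":[-0.26,0.14,0],"spin":0,"gripper":-0.4},
  ],
)

```text
t: 41.15
tool_pos: [0.4135, -0.2522, 0.2375]
tool_rot: [-2.549, -1.834, 0.002]
contact_force: [0.4, 0.5, 0.8]
opening: 0.0321
grip_force: 30.3
```

```bash
python3 -c "
from e import *
print(status.get_obs()['grip_force']);path((.5156,-.3568,.16,71.7))"
```

```text
30.329092741012573
at [ 0.4135 -0.2522  0.2375] phi 71.5 op 0.0321 F [0.4 0.5 0.8] t 41.1
(0.5156, -0.3568, 0.16, 71.7) -> [-0.0667  0.1303  0.0771] spin -0.2
```

Call:
arm_command(
  increments=[
    {"slide":[-0.017,0.033,0.01],"spin":0,"gripper":-0.4},
    {"slide":[-0.034,0.066,0.02],"spin":0,"gripper":-0.4},
    {"slide":[-0.051,0.1,0.035],"spin":0,"gripper":-0.4},
    {"slide":[-0.067,0.13,0.05],"spin":0,"gripper":-0.4},
    {"slide":[-0.067,0.13,0.077],"spin":0,"gripper":-0.4},
    {"slide":[-0.067,0.13,0.077],"spin":0,"gripper":-0.4},
    {"slide":[-0.067,0.13,0.077],"spin":0,"gripper":-0.4},
    {"slide":[-0.067,0.13,0.077],"spin":0,"gripper":-0.4},
  ],
)

```text
t: 41.82
tool_pos: [0.5179, -0.3552, 0.1617]
tool_rot: [2.547, 1.839, 0.0]
contact_force: [0.4, 0.4, -0.8]
opening: 0.0324
grip_force: 30.5
```

```bash
python3 -c "
from e import *
print(status.get_obs()['grip_force']);path((.5156,-.3568,.108,71.7))"
```

```text
30.452513694763184
at [ 0.5179 -0.3552  0.1617] phi 71.6 op 0.0324 F [ 0.4  0.4 -0.8] t 41.8
(0.5156, -0.3568, 0.108, 71.7) -> [-0.0023 -0.0017  0.0537] spin -0.1
```

Call:
arm_command(
  increments=[
    {"slide":[-0.0025,-0.001,0.02],"spin":0,"gripper":-0.4},
    {"slide":[-0.0025,-0.001,0.035],"spin":0,"gripper":-0.4},
    {"slide":[-0.0025,-0.001,0.045],"spin":0,"gripper":-0.4},
    {"slide":[-0.0025,-0.001,0.049],"spin":0,"gripper":-0.4},
    {"slide":[-0.0025,-0.001,0.052],"spin":0,"gripper":-0.4},
    {"slide":[-0.0025,-0.001,0.054],"spin":0,"gripper":-0.4},
    {"slide":[-0.0025,-0.001,0.055],"spin":0,"gripper":-0.4},
    {"slide":[-0.0025,-0.001,0.055],"spin":0,"gripper":-0.4},
  ],
)

```text
t: 42.48
tool_pos: [0.5168, -0.3581, 0.1079]
tool_rot: [2.546, 1.838, 0.0]
contact_force: [-1.8, 1.6, 4.3]
opening: 0.0322
grip_force: 30.9
```

```bash
python3 -c "
from e import *
print(status.get_obs()['grip_force']);path((.5156,-.3568,.108,71.7))"
```

```text
30.87807208299637
at [ 0.5168 -0.3581  0.1079] phi 71.6 op 0.0322 F [-1.8  1.6  4.3] t 42.5
(0.5156, -0.3568, 0.108, 71.7) -> [ 0.0008 -0.0015 -0.0001] spin -0.1
```

Call:
arm_command(
  increments=[
    {"slide":[0,-0.001,0],"spin":0,"gripper":-0.1},
    {"slide":[0,-0.001,0],"spin":0,"gripper":0.2},
    {"slide":[0,-0.001,0],"spin":0,"gripper":0.4},
    {"slide":[0,-0.001,0],"spin":0,"gripper":0.4},
    {"slide":[0,-0.001,-0.03],"spin":0,"gripper":0.4},
    {"slide":[0,-0.001,-0.065],"spin":0,"gripper":0.5},
    {"slide":[0,-0.001,-0.1],"spin":0,"gripper":0.5},
    {"slide":[0,-0.001,-0.135],"spin":0,"gripper":0.5},
  ],
)

```text
t: 43.15
tool_pos: [0.5149, -0.3571, 0.242]
tool_rot: [-2.547, -1.838, 0.0]
contact_force: [1.0, -1.4, 0.7]
opening: 0.0641
grip_force: 0.0
```

Call:
arm_command(
  increments=[
    {"slide":[0.088,-0.1665,0],"spin":0,"gripper":0.5},
    {"slide":[0.088,-0.1665,0],"spin":0,"gripper":0.5},
    {"slide":[0.088,-0.1665,0],"spin":0,"gripper":0.5},
    {"slide":[0.088,-0.1665,0],"spin":0,"gripper":0.5},
    {"slide":[0.088,-0.1665,0],"spin":0,"gripper":0.5},
    {"slide":[0.088,-0.1665,0],"spin":0,"gripper":0.5},
  ],
)

```text
t: 43.65
tool_pos: [0.3826, -0.2186, 0.24]
tool_rot: [-2.545, -1.839, 0.0]
contact_force: [-0.8, 0.2, -0.3]
opening: 0.064
grip_force: 0.0
```

Call:
arm_command(
  increments=[
    {"slide":[0.241,-0.1,0],"spin":0,"gripper":0.5},
    {"slide":[0.241,-0.1,0],"spin":0,"gripper":0.5},
    {"slide":[0.241,-0.1,0],"spin":0,"gripper":0.5},
    {"slide":[0.241,-0.1,0],"spin":0,"gripper":0.5},
    {"slide":[0.241,-0.1,0],"spin":0,"gripper":0.5},
    {"slide":[0.241,-0.1,0],"spin":0,"gripper":0.5},
    {"slide":[0.241,-0.1,0],"spin":0,"gripper":0.5},
    {"slide":[0.241,-0.1,0],"spin":0,"gripper":0.5},
  ],
)

```text
t: 44.32
tool_pos: [0.3661, 0.0413, 0.2413]
tool_rot: [2.542, 1.846, 0.002]
contact_force: [0.1, -0.7, -0.2]
opening: 0.0641
grip_force: 0.0
```

Call:
arm_command(
  increments=[
    {"slide":[0.22,-0.036,0],"spin":0,"gripper":0.5},
    {"slide":[0.22,-0.036,0],"spin":0,"gripper":0.5},
    {"slide":[0.22,-0.036,0],"spin":0,"gripper":0.5},
    {"slide":[0.22,-0.036,0],"spin":0,"gripper":0.5},
    {"slide":[0.22,-0.036,0],"spin":0,"gripper":0.5},
    {"slide":[0.22,-0.036,0],"spin":0,"gripper":0.5},
    {"slide":[0.22,-0.036,0],"spin":0,"gripper":0.5},
  ],
)

```text
t: 44.9
tool_pos: [0.4025, 0.2608, 0.241]
tool_rot: [-2.545, -1.841, -0.0]
contact_force: [-0.3, -0.9, 0.5]
opening: 0.0639
grip_force: 0.0
```

```bash
python3 -c "
from e import *
eyes();path((.6225,.3925,.17,71.7))"
```

```text
eye [152.9 200.1] 75 [0.6203 0.3912] corr [0.6223 0.3922]
at [0.4022 0.2593 0.2407] phi 71.7 op 0.0642 F [-1.1 -0.3  0.5] t 45.0
(0.6225, 0.3925, 0.17, 71.7) -> [0.1957 0.1674 0.0705] spin 0.0
```

Call:
arm_command(
  increments=[
    {"slide":[0.03,0.025,0.01],"spin":0,"gripper":0.5},
    {"slide":[0.06,0.05,0.015],"spin":0,"gripper":0.5},
    {"slide":[0.09,0.075,0.02],"spin":0,"gripper":0.5},
    {"slide":[0.12,0.1,0.03],"spin":0,"gripper":0.5},
    {"slide":[0.15,0.128,0.04],"spin":0,"gripper":0.5},
    {"slide":[0.175,0.15,0.05],"spin":0,"gripper":0.5},
    {"slide":[0.196,0.168,0.07],"spin":0,"gripper":0.5},
    {"slide":[0.196,0.168,0.07],"spin":0,"gripper":0.5},
  ],
)

```text
t: 45.62
tool_pos: [0.6252, 0.3896, 0.1636]
tool_rot: [-2.55, -1.834, 0.011]
contact_force: [-0.3, -1.4, -2.4]
opening: 0.0643
grip_force: 0.0
```

Call:
arm_command(
  increments=[
    {"slide":[0,0,0],"spin":0,"gripper":0.5},
    {"slide":[0,0,0],"spin":0,"gripper":0.5},
    {"slide":[0,0,0],"spin":0,"gripper":0.5},
  ],
)

```text
t: 45.87
tool_pos: [0.6228, 0.3907, 0.1729]
tool_rot: [2.548, 1.836, 0.003]
contact_force: [-0.2, -0.0, -0.0]
opening: 0.0641
grip_force: 0.0
```

```bash
python3 -c "
from e import *
path((.623,.393,.098,71.7))"
```

```text
at [0.6228 0.3907 0.1729] phi 71.5 op 0.0641 F [-0.2 -0.  -0. ] t 45.9
(0.623, 0.393, 0.098, 71.7) -> [ 0.0021 -0.0007  0.075 ] spin -0.2
```

Call:
arm_command(
  increments=[
    {"slide":[0.002,0,0.03],"spin":0,"gripper":0.5},
    {"slide":[0.002,0,0.06],"spin":0,"gripper":0.5},
    {"slide":[0.002,0,0.074],"spin":0,"gripper":0.5},
    {"slide":[0.002,0,0.074],"spin":0,"gripper":0.5},
    {"slide":[0.002,0,0.074],"spin":0,"gripper":0.2},
    {"slide":[0.002,0,0.074],"spin":0,"gripper":0},
    {"slide":[0.002,0,0.074],"spin":0,"gripper":-0.12},
    {"slide":[0.002,0,0.074],"spin":0,"gripper":-0.2},
  ],
  newtons=30,
)

```text
t: 46.53
tool_pos: [0.624, 0.3946, 0.0996]
tool_rot: [2.547, 1.838, 0.006]
contact_force: [-0.2, 0.1, -0.1]
opening: 0.034
grip_force: 0.1
```

Call:
arm_command(
  increments=[
    {"slide":[0,0,0],"spin":0,"gripper":-0.3},
    {"slide":[0,0,0],"spin":0,"gripper":-0.4},
    {"slide":[0,0,0],"spin":0,"gripper":-0.4},
    {"slide":[0,0,0],"spin":0,"gripper":-0.4},
  ],
)

```text
t: 46.87
tool_pos: [0.6241, 0.3947, 0.0997]
tool_rot: [2.547, 1.838, 0.005]
contact_force: [-1.4, -0.3, 6.6]
opening: 0.0324
grip_force: 30.0
```

```bash
python3 -c "
from e import *
print(status.get_obs()['grip_force']);path((.47,.30,.24,71.7),(.385,.2,.24,72),(.365,.04,.24,72))"
```

```text
30.023407638072968
at [0.6241 0.3947 0.0997] phi 71.6 op 0.0324 F [-1.4 -0.3  6.6] t 46.9
(0.47, 0.3, 0.24, 71.7) -> [-0.1381 -0.1161 -0.1409] spin -0.1
(0.385, 0.2, 0.24, 72) -> [-0.2598 -0.1653 -0.1413] spin -0.4
(0.365, 0.04, 0.24, 72) -> [-0.4179 -0.1338 -0.1416] spin -0.4
```

Call:
arm_command(
  increments=[
    {"slide":[0,0,-0.01],"spin":0,"gripper":-0.4},
    {"slide":[0,0,-0.045],"spin":0,"gripper":-0.4},
    {"slide":[0,0,-0.083],"spin":0,"gripper":-0.4},
    {"slide":[-0.022,-0.018,-0.11],"spin":0,"gripper":-0.4},
    {"slide":[-0.05,-0.042,-0.127],"spin":0,"gripper":-0.4},
    {"slide":[-0.08,-0.067,-0.135],"spin":0,"gripper":-0.4},
    {"slide":[-0.109,-0.092,-0.141],"spin":0,"gripper":-0.4},
    {"slide":[-0.138,-0.116,-0.141],"spin":0,"gripper":-0.4},
  ],
)

```text
t: 47.53
tool_pos: [0.4685, 0.299, 0.2402]
tool_rot: [2.547, 1.838, 0.005]
contact_force: [0.5, 0.7, 0.2]
opening: 0.0321
grip_force: 30.1
```

Call:
arm_command(
  increments=[
    {"slide":[-0.037,-0.015,0],"spin":0,"gripper":-0.4},
    {"slide":[-0.075,-0.03,0],"spin":0,"gripper":-0.4},
    {"slide":[-0.112,-0.045,0],"spin":0,"gripper":-0.4},
    {"slide":[-0.15,-0.046,0],"spin":0,"gripper":-0.4},
    {"slide":[-0.19,-0.036,0],"spin":0,"gripper":-0.4},
    {"slide":[-0.23,-0.028,0],"spin":0,"gripper":-0.4},
    {"slide":[-0.265,-0.02,0],"spin":0,"gripper":-0.4},
    {"slide":[-0.28,-0.018,0],"spin":0,"gripper":-0.4},
  ],
)

```text
t: 48.2
tool_pos: [0.3633, 0.0366, 0.2383]
tool_rot: [2.549, 1.833, 0.0]
contact_force: [0.2, -0.1, -0.7]
opening: 0.0323
grip_force: 30.2
```

Call:
arm_command(
  increments=[
    {"slide":[-0.036,0.016,0],"spin":0,"gripper":-0.4},
    {"slide":[-0.072,0.032,0],"spin":0,"gripper":-0.4},
    {"slide":[-0.108,0.048,0],"spin":0,"gripper":-0.4},
    {"slide":[-0.144,0.063,0],"spin":0,"gripper":-0.4},
    {"slide":[-0.18,0.079,0],"spin":0,"gripper":-0.4},
    {"slide":[-0.215,0.095,0],"spin":0,"gripper":-0.4},
    {"slide":[-0.245,0.108,0],"spin":0,"gripper":-0.4},
    {"slide":[-0.28,0.125,0],"spin":0,"gripper":-0.4},
  ],
)

```text
t: 48.87
tool_pos: [0.3938, -0.2671, 0.2382]
tool_rot: [-2.548, -1.837, -0.0]
contact_force: [0.3, 0.9, -1.4]
opening: 0.0321
grip_force: 30.2
```

```bash
python3 -c "
from e import *
print(status.get_obs()['grip_force']);path((.488,-.4403,.16,71.7))"
```

```text
30.185083150863647
at [ 0.3938 -0.2671  0.2382] phi 71.6 op 0.0321 F [ 0.3  0.9 -1.4] t 48.9
(0.488, -0.4403, 0.16, 71.7) -> [-0.1346  0.144   0.0781] spin -0.1
```

Call:
arm_command(
  increments=[
    {"slide":[-0.028,0.03,0.01],"spin":0,"gripper":-0.4},
    {"slide":[-0.056,0.06,0.02],"spin":0,"gripper":-0.4},
    {"slide":[-0.084,0.09,0.03],"spin":0,"gripper":-0.4},
    {"slide":[-0.112,0.12,0.045],"spin":0,"gripper":-0.4},
    {"slide":[-0.1345,0.144,0.06],"spin":0,"gripper":-0.4},
    {"slide":[-0.1345,0.144,0.078],"spin":0,"gripper":-0.4},
    {"slide":[-0.1345,0.144,0.078],"spin":0,"gripper":-0.4},
    {"slide":[-0.1345,0.144,0.078],"spin":0,"gripper":-0.4},
  ],
)

```text
t: 49.53
tool_pos: [0.4878, -0.4378, 0.1582]
tool_rot: [-2.544, -1.835, 0.001]
contact_force: [0.2, -0.3, -1.1]
opening: 0.0321
grip_force: 30.3
```

```bash
python3 -c "
from e import *
path((.488,-.4403,.108,71.7))"
```

```text
at [ 0.4878 -0.4378  0.1582] phi 71.6 op 0.0321 F [ 0.2 -0.3 -1.1] t 49.5
(0.488, -0.4403, 0.108, 71.7) -> [-0.0024  0.0011  0.0502] spin -0.1
```

Call:
arm_command(
  increments=[
    {"slide":[-0.0015,0.001,0.02],"spin":0,"gripper":-0.4},
    {"slide":[-0.0015,0.001,0.033],"spin":0,"gripper":-0.4},
    {"slide":[-0.0015,0.001,0.042],"spin":0,"gripper":-0.4},
    {"slide":[-0.0015,0.001,0.046],"spin":0,"gripper":-0.4},
    {"slide":[-0.0015,0.001,0.049],"spin":0,"gripper":-0.4},
    {"slide":[-0.0015,0.001,0.051],"spin":0,"gripper":-0.4},
    {"slide":[-0.0015,0.001,0.052],"spin":0,"gripper":-0.4},
    {"slide":[-0.0015,0.001,0.052],"spin":0,"gripper":-0.4},
  ],
)

```text
t: 50.2
tool_pos: [0.4893, -0.4405, 0.1085]
tool_rot: [2.547, 1.838, 0.0]
contact_force: [-0.1, 0.8, -2.4]
opening: 0.0324
grip_force: 30.3
```

```bash
python3 -c "
from e import *
path((.488,-.4403,.108,71.7))"
```

```text
at [ 0.4893 -0.4405  0.1085] phi 71.6 op 0.0324 F [-0.1  0.8 -2.4] t 50.2
(0.488, -0.4403, 0.108, 71.7) -> [-0.0003 -0.0013  0.0005] spin -0.1
```

Call:
arm_command(
  increments=[
    {"slide":[0,-0.001,0.001],"spin":0,"gripper":-0.4},
    {"slide":[0,-0.001,0.001],"spin":0,"gripper":-0.1},
    {"slide":[0,-0.001,0.001],"spin":0,"gripper":0.2},
    {"slide":[0,-0.001,0.001],"spin":0,"gripper":0.4},
    {"slide":[0,-0.001,-0.02],"spin":0,"gripper":0.4},
    {"slide":[0,-0.001,-0.06],"spin":0,"gripper":0.4},
    {"slide":[0,-0.001,-0.1],"spin":0,"gripper":0.3},
    {"slide":[0,-0.001,-0.135],"spin":0,"gripper":0.2},
  ],
)

```text
t: 50.87
tool_pos: [0.4882, -0.44, 0.2452]
tool_rot: [2.547, 1.838, 0.0]
contact_force: [1.2, 0.1, -0.1]
opening: 0.0512
grip_force: 0.0
```

Call:
arm_command(
  increments=[
    {"slide":[0.038,0.007,0],"spin":0,"gripper":0.2},
    {"slide":[0.076,0.014,0],"spin":0,"gripper":0.2},
    {"slide":[0.114,0.021,0],"spin":0,"gripper":0.2},
    {"slide":[0.152,0.028,0],"spin":0,"gripper":0.2},
    {"slide":[0.19,0.036,0],"spin":0,"gripper":0.2},
    {"slide":[0.228,0.044,0],"spin":0,"gripper":0.2},
    {"slide":[0.264,0.051,0.01],"spin":0,"gripper":0.2},
    {"slide":[0.264,0.051,0.02],"spin":0,"gripper":0.2},
  ],
)

```text
t: 51.53
tool_pos: [0.6226, -0.2003, 0.2239]
tool_rot: [2.541, 1.846, 0.006]
contact_force: [-0.7, -0.5, 0.1]
opening: 0.0513
grip_force: 0.0
```

Call:
arm_command(
  increments=[
    {"slide":[0,0,0],"spin":0,"gripper":0.2},
    {"slide":[0,0,0],"spin":0,"gripper":0.2},
    {"slide":[0,0,0],"spin":0,"gripper":0.2},
  ],
)

```text
t: 51.78
tool_pos: [0.6195, -0.2067, 0.2232]
tool_rot: [2.549, 1.837, -0.0]
contact_force: [0.5, -0.2, -0.3]
opening: 0.051
grip_force: 0.0
```

```bash
python3 -c "
from e import *
path((.6188,-.2055,.105,71.7))
d=cam('side')
cv2.imwrite('pics/s6.png',cv2.resize(d['img'][130:260,300:450],(750,600)[:2],interpolation=cv2.INTER_CUBIC))"
```

```text
at [ 0.6195 -0.2067  0.2232] phi 71.6 op 0.0510 F [ 0.5 -0.2 -0.3] t 51.8
(0.6188, -0.2055, 0.105, 71.7) -> [ 0.0009 -0.001   0.1182] spin -0.1
```

Call:
arm_command(
  increments=[
    {"slide":[0.001,-0.001,0.035],"spin":0,"gripper":0.2},
    {"slide":[0.001,-0.001,0.07],"spin":0,"gripper":0.2},
    {"slide":[0.001,-0.001,0.1],"spin":0,"gripper":0.2},
    {"slide":[0.001,-0.001,0.117],"spin":0,"gripper":0.2},
    {"slide":[0.001,-0.001,0.117],"spin":0,"gripper":0.2},
    {"slide":[0.001,-0.001,0.117],"spin":0,"gripper":-0.4},
    {"slide":[0.001,-0.001,0.117],"spin":0,"gripper":-0.7},
    {"slide":[0.001,-0.001,0.117],"spin":0,"gripper":-0.8},
  ],
  newtons=40,
)

```text
t: 52.5
tool_pos: [0.6206, -0.2055, 0.109]
tool_rot: [2.545, 1.835, 0.004]
contact_force: [0.3, 1.0, 0.1]
opening: 0.0156
grip_force: 0.0
```

Call:
arm_command(
  increments=[
    {"slide":[0,0,0],"spin":0,"gripper":-1},
    {"slide":[0,0,0],"spin":0,"gripper":-1},
    {"slide":[0,0,0],"spin":0,"gripper":-1},
    {"slide":[0,0,0],"spin":0,"gripper":-1},
  ],
)

```text
t: 52.83
tool_pos: [0.6195, -0.205, 0.1091]
tool_rot: [2.547, 1.837, -0.001]
contact_force: [-6.5, 0.6, 6.0]
opening: 0.0106
grip_force: 40.6
```

```bash
python3 -c "
from e import *
print(status.get_obs()['grip_force']);path((.6077,-.2382,.105,71.7))"
```

```text
40.61067223548889
at [ 0.6195 -0.205   0.1091] phi 71.6 op 0.0106 F [-6.5  0.6  6. ] t 52.8
(0.6077, -0.2382, 0.105, 71.7) -> [-0.0352 -0.0007  0.0041] spin -0.1
```

Call:
arm_command(
  increments=[
    {"slide":[-0.005,0,0],"spin":0,"gripper":-1},
    {"slide":[-0.01,0,0],"spin":0,"gripper":-1},
    {"slide":[-0.016,0,0],"spin":0,"gripper":-1},
    {"slide":[-0.022,0,0],"spin":0,"gripper":-1},
    {"slide":[-0.027,0,0],"spin":0,"gripper":-1},
    {"slide":[-0.031,0,0],"spin":0,"gripper":-1},
    {"slide":[-0.034,0,0],"spin":0,"gripper":-1},
    {"slide":[-0.034,0,0],"spin":0,"gripper":-1},
  ],
  newtons=60,
)

```text
t: 53.5
tool_pos: [0.6087, -0.2373, 0.1091]
tool_rot: [2.547, 1.837, -0.0]
contact_force: [-5.9, 0.5, 6.3]
opening: 0.0103
grip_force: 63.7
```

Call:
arm_command(
  increments=[
    {"slide":[-0.002,0,0],"spin":0,"gripper":-1},
    {"slide":[-0.004,0,0],"spin":0,"gripper":-1},
    {"slide":[-0.006,0,0],"spin":0,"gripper":-1},
    {"slide":[-0.007,0,0],"spin":0,"gripper":-1},
    {"slide":[-0.007,0,0],"spin":0,"gripper":-1},
    {"slide":[-0.007,0,0],"spin":0,"gripper":-1},
  ],
)

```text
t: 54.0
tool_pos: [0.6078, -0.2399, 0.1092]
tool_rot: [-2.544, -1.836, -0.01]
contact_force: [-1.3, 14.6, 9.0]
opening: 0.0102
grip_force: 63.9
```

```bash
python3 -c "
from e import *
print(status.get_obs()['grip_force']);path((.6195,-.205,.105,71.7))"
```

```text
63.9087438583374
at [ 0.6078 -0.2399  0.1092] phi 71.6 op 0.0102 F [-1.3 14.6  9. ] t 54.0
(0.6195, -0.205, 0.105, 71.7) -> [0.0367 0.0001 0.0044] spin -0.1
```

Call:
arm_command(
  increments=[
    {"slide":[0,0,0],"spin":0,"gripper":0},
    {"slide":[0,0,0],"spin":0,"gripper":0.2},
    {"slide":[0,0,0],"spin":0,"gripper":0.2},
    {"slide":[0,0,0],"spin":0,"gripper":0.2},
    {"slide":[0,0,-0.03],"spin":0,"gripper":0.2},
    {"slide":[0,0,-0.07],"spin":0,"gripper":0.2},
    {"slide":[0,0,-0.11],"spin":0,"gripper":0.2},
    {"slide":[0,0,-0.15],"spin":0,"gripper":0.2},
  ],
)

```text
t: 54.67
tool_pos: [0.6058, -0.2436, 0.2574]
tool_rot: [-2.548, -1.837, 0.001]
contact_force: [0.8, 0.1, -0.5]
opening: 0.0511
grip_force: 0.0
```

Call:
arm_command(
  increments=[
    {"slide":[0,0,-0.04],"spin":0,"gripper":0.2},
    {"slide":[0,-0.04,-0.04],"spin":0,"gripper":0.2},
    {"slide":[-0.03,-0.07,-0.04],"spin":0,"gripper":0.2},
    {"slide":[-0.05,-0.1,-0.04],"spin":0,"gripper":0.2},
    {"slide":[-0.07,-0.13,-0.04],"spin":0,"gripper":0.2},
    {"slide":[-0.09,-0.16,-0.04],"spin":0,"gripper":0.2},
    {"slide":[-0.1,-0.19,-0.04],"spin":0,"gripper":0.2},
    {"slide":[-0.1,-0.19,-0.04],"spin":0,"gripper":0.2},
  ],
)

```text
t: 55.33
tool_pos: [0.3905, -0.2786, 0.2956]
tool_rot: [-2.551, -1.832, 0.003]
contact_force: [0.4, 0.1, -0.3]
opening: 0.0512
grip_force: 0.0
```

Call:
arm_command(
  increments=[
    {"slide":[0,0,0],"spin":0,"gripper":0.2},
    {"slide":[0,0,0],"spin":0,"gripper":0.2},
    {"slide":[0,0,0],"spin":0,"gripper":0.2},
  ],
)

```text
t: 55.58
tool_pos: [0.3952, -0.2784, 0.2964]
tool_rot: [2.547, 1.839, 0.0]
contact_force: [0.5, -0.8, -0.5]
opening: 0.0512
grip_force: 0.0
```

```bash
python3 -c "
from e import *
path((.6195,-.205,.105,71.7))
d=cam('side');t=cam('top')
cv2.imwrite('pics/fin.png',np.hstack([cv2.resize(d['img'][140:260,300:430],(520,480),interpolation=cv2.INTER_CUBIC),cv2.resize(t['img'][190:310,160:230],(280,480),interpolation=cv2.INTER_CUBIC)]))"
```

```text
at [ 0.3952 -0.2784  0.2964] phi 71.7 op 0.0512 F [ 0.5 -0.8 -0.5] t 55.6
(0.6195, -0.205, 0.105, 71.7) -> [0.1403 0.1896 0.1915] spin -0.0
```

View pics/fin.png

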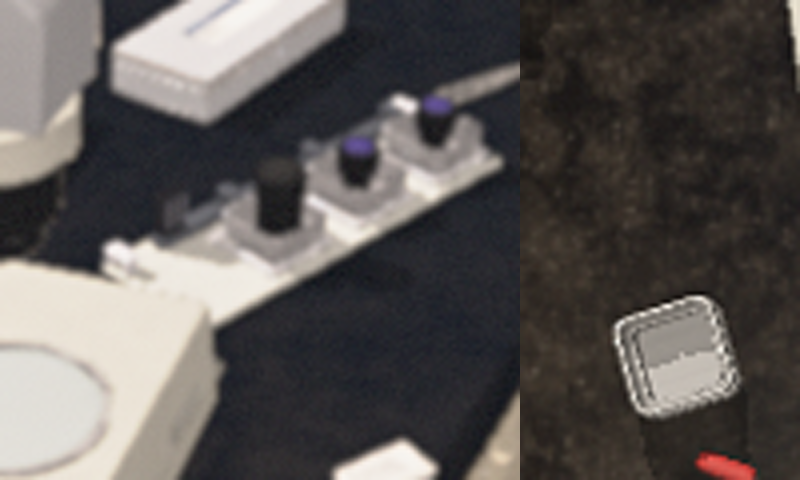

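The final picture shows the canister (280,195) and the eyepieces (358,160) and (435,120) standing upright in three seated dishes. The grip is back at the shut end (175,210), and the two unused dishes are still nested (680,355). I'm handing in.

```bash
python3 -c "
from station import order
print(order.finish_job())"
```

```text
the job is handed in; nothing more can be done
None
```

The job is handed in: three dishes are seated in the carrier with the canister and both eyepieces upright in them, the lock bar is shut against its stop, and the two spare dishes are still nested where they stood, though centring the grip may have shifted them a millimetre or two.

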